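# Hang the serving paddle in the low cabinet

## Task

Put the small wooden serving paddle away: push the low cabinet's sliding door fully over to the left half, then hang the paddle by the hole in its ring end on the hook deep inside, and leave it hanging there freely and still, with the door left open. Tip the paddle so that neither it nor the gripper knocks the glass roof, and leave the other kitchen things where they are.

Things in the scene. Friction and masses are not known exactly. Their poses are not given: they have to be found in the camera images.
- cabinet: Low pale-grey cabinet, fixed, 480 wide (y) x 200 deep (x), 292 mm high. Origin: centre of its underside; +x points into it, away from the robot, +y to its left; its open front is the plane x = -100 mm. Floor 12, sides 15 mm thick. No back: only two wooden rails 30 high, one 215 mm up at x = +90 mm, one 85 mm up, front face at x = +58 mm. Hook in the right half (-y).
- roof: The cabinet's clear glass roof, 200 x 480 x 12 mm, fixed. Origin: centre of its underside, 280 mm above the worktop. It must not be knocked (more than 8 N fails).
- door (a joint): Sliding door on the cabinet's front: plain panel 235 wide, 12 to 284 mm up, 12 mm thick, outer face 18 mm in front of the cabinet's open front plane. 0 = over the right half (cabinet y -235 to 0 mm); value (m) grows as it slides to the cabinet's +y (left), stop at 0.225. About 1.5 N friction; stays where it is left.
- door_handle (a point): Middle of the door's upright steel bar handle: bar 10 mm thick, 100 mm long (160 to 260 mm above the worktop), at the middle of the door's width, its centre line 35 mm in front of the door's face. Moves with the door; axes as the cabinet's. Can be pushed sideways with shut fingers.
- hook: The only hook: a 7 mm steel rod on the back rail, right half, fixed. Origin: centre of the rod at its bend, 215 mm above the worktop, 140 mm behind the open front plane. Axes as the cabinet's. From the bend the rod runs level 44 mm back (+x) to the rail, and 25 mm up and forward at 45 degrees to a round tip at (-18, 0, +18) mm.
- paddle: Small wooden serving paddle, 190 long, 14 mm thick, about 90 g, lying flat on the worktop, right. Origin: on its underside; +x along its length to the ring end, z through its thickness. Blade 50 wide, x = -95 to +5 mm; neck 22 wide, to x = +52; ring end 46 across, 30 mm hole centred at x = +72 mm. Grip the blade across its width.
- eye (a point): Centre of the hole in the paddle's ring end, at mid-thickness (72, 0, 7 mm in the paddle's frame). Its axes are the paddle's axes.
- spatula: Bystander: flat wooden spatula without a hole, 240 x 55 x 8 mm, lying near the robot on the left. Origin on its underside.
- mug: Bystander: white mug, 80 mm across, 92 mm high. Origin: centre of its underside.
- bowl: Bystander: bowl, 130 mm across, 55 mm high. Origin: centre of its underside.
- jar: Bystander: jar 72 mm across, 120 mm high, standing in the cabinet's left half. Origin: centre of its underside.
- can: Bystander: tin can 66 mm across, 100 mm high, in the cabinet's left half. Origin: centre of its underside.
Not all that is in view belongs to the job. Several things look just like the paddle: the one meant starts farthest to the robot's left.

How it is judged:
By the outcome, as a careful person would: the job done as asked, in the order asked, and still so for the second after the job is handed in, with the robot touching nothing.
It also fails if it takes over 64 s, if anything falls off the work surface, if the arm or the gripper's body presses on something with over 40 N, if the wrist force passes 120 N, or if a joint passes its speed limit or range.

## Robot

A 7-joint arm with a two-finger parallel gripper is mounted at the origin on the work surface. World frame = base frame: x ahead of the robot, y to its left, z up, the work surface at z = 0. Lengths are in m, angles in rad, forces in N, time in s.
With the tool pointing down it reaches from about 0.4 to 0.85 m from the base axis. Payload 10.4 kg.
Tool frame: the origin (TCP) lies at the very end of the fingers, on their centre line; the grasp point (between the pads) lies 19 mm behind it; z points along the fingers, y is the line along which they close (so a half turn about z gives the same grasp; the last joint's range is limited). The gripper opens to 85 mm and grips with 20 to 120 N. Pads are 22 mm wide; open, the fingers measure 114 mm over their backs; the gripper's body (76 mm by 85 mm) begins 54 mm behind the grasp point. The pads swing forward as they close: fully open they stand 13 mm farther back than shut.
Start: joints at [1.295, 0.332, -0.065, 1.46, 0.022, 1.35, -0.088], TCP at [0.156, -0.605, 0.231] pointing down, gripper open.
Joint ranges: [-2.6, 2.6], [-0.5, 2.12], [-1.47, 1.34], [0.16, 2.42], [-1.27, 4.41], [0.06, 2.06], [-2.6, 2.6]. Speed limits (rad/s): [2.22, 2.22, 2.79, 2.79, 3.14, 3.14, 3.14].

## Interface

Orientations are given as a rotation vector (axis times angle).
In Python, from cell import robot, cams gives the robot as it stands. The module is installed in compiled form; this text tells all that it offers.
- The arm moves only by the tool apply_moves, never from a script. Its argument "motion" is a list of rows, each a list of 2 entries, a list of its own where there are three numbers: the shift along the tool's x, y, z as a fraction of full scale, then the turn, a rotation vector about the tool's x, y, z as a fraction of full scale. A call has 1 to 10 rows; each row is the pose to reach, as a shift and turn from the pose commanded when the call began, along the tool's axes at that moment; what a row does not reach only later rows make up. Full scale, the value 1, is 750 mm for a shift and 0.5 rad for a turn. A row lasts 1/12 s, in which the tool goes at most 41.7 mm and 7.16 degrees, less where a joint would pass 70% of its speed; a pose out of reach is approached as far as the arm can. A call with a number of a shift or a turn outside -1 to 1 is refused whole. A call with a gripper value outside its range is refused whole. "gripper" is the opening, from 0 (shut) to 1 (fully open), set as the call begins (left out, the last holds). The fingers move at their own pace and stop on an object; "grip_force" is the grip in N (left out, the last holds). Time passes only in rows, so rows that repeat a pose let the fingers close. It gives the time, the measured TCP pose, the force, the opening and the grip force at its end, in the units of the state.
- robot.state(): the state, without advancing time (a new reading comes with each control period).
- cams.get_image(name): name is "side" or "top" or "wrist"; returns (picture, depth): 480x640x3 uint8, blue, green, red; 480x640 float32, m along the optical axis (not along the pixel's ray), 0 where there is no reading.
- cams.get_calibration(name): a dict with "camera_matrix" (3x3 intrinsics, pixels), "rvec" (rotation vector, rad) and "tvec" (3), from world to camera coordinates, as OpenCV has them; the wrist camera has in their place "T_tool_cam" (4x4, takes a point from camera to tool coordinates, whose origin is the TCP and whose axes are the flange's). Camera axes: x right, y down, z forward; pixel columns grow to the right and rows downward; lengths in m; the calibration is good to about 2 mm. A picture is of the moment at which its call begins: read the wrist's pose just before it. get_calibration takes no time and is no camera call.
- robot.hand_in(): hands the job in; it is judged then, once.
The state is a dict: "time_s": time; "joint_positions": joint angles; "qvel": joint speeds; "joint_efforts": joint torques, N m; "eef_pos": TCP position; "ee_rot": TCP orientation; "ft_force": force on the tool from outside, world axes, zero at the start; "ft_torque": the same for the moment, N m; "opening": opening from 0.0 (shut) to 1.0 (fully open); "gripper_force": force on a finger pad.
Only numpy, scipy, OpenCV 4.12 (cv2) and the standard library are available. Lean on these libraries where they do the work, as an engineer would, in place of code of your own. Each camera call takes 0.05 s, during which the arm holds its last target. There are 200 camera calls.

## Working session

There is one attempt and no reset: what is moved stays moved. The work goes in short steps, Python scripts to look and compute and a tool call to move; the robot and the scene stay as the last step left them, time stands still between calls to the robot, and variables do not carry over. Pictures are saved under pics/ and viewed, at most 10 in all, crops included, and the job is handed in when it is done.

Besides the shell and the picture viewer there is one more tool, called after "Emit:" in YAML: its name, and indented under it one key for each argument. apply_moves: Moves the arm, as the interface text tells. Its arguments: {"type":"object","properties":{"motion":{"type":"array"},"gripper":{"type":"number"},"grip_force":{"type":"number"}},"required":["motion"]}

```bash
mkdir -p pics; cat > h.py <<'E'
import numpy as np, cv2
from scipy.spatial.transform import Rotation as R
from cell import robot, cams
def cal(n):
    c=cams.get_calibration(n); return np.array(c["camera_matrix"]),cv2.Rodrigues(np.array(c["rvec"],float))[0],np.array(c["tvec"],float).ravel()
def px2w(n,u,v,d):
    K,Rm,t=cal(n); p=np.linalg.inv(K)@[u,v,1]*d; return Rm.T@(p-t)
def px2z(n,u,v,z):
    K,Rm,t=cal(n); r=Rm.T@(np.linalg.inv(K)@[u,v,1]); c=-Rm.T@t; return c+r*(z-c[2])/r[2]
def w2px(n,P):
    K,Rm,t=cal(n); q=K@(Rm@np.array(P)+t); return q[:2]/q[2]
def pose():
    s=robot.state(); return np.array(s["eef_pos"]),R.from_rotvec(s["ee_rot"])
def delta(p,Rt,p0,R0):
    return np.round(R0.inv().apply(np.array(p)-p0)/.75,4).tolist(),np.round((R0.inv()*Rt).as_rotvec()/.5,4).tolist()
E
python3 - <<'E'
from h import *
for n in("top","side"):
    im,d=cams.get_image(n); cv2.imwrite(f"pics/{n}0.png",im); np.save(f"{n}0.npy",d)
    K,Rm,t=cal(n); print(n,K[0,0],-Rm.T@t,Rm[2])
s=robot.state();print(s)
print(cams.get_calibration("wrist"))
E
```

```text
top 459.7104402491686 [ 0.20256962 -0.0173792   1.34382113] [ 0.24023615 -0.00444349 -0.9707043 ]
side 486.98460907700314 [-0.23479847  0.71711601  0.97860236] [ 0.54101879 -0.56930746 -0.61902156]
{'time_s': 0.1, 'joint_positions': array([ 1.29545046,  0.33278414, -0.064724  ,  1.46085901,  0.02159376,
        1.34989934, -0.08852379]), 'qvel': array([-1.08565830e-03, -8.49686051e-04,  1.97834540e-04, -1.21887242e-03,
       -2.34177737e-03,  9.87881079e-05,  1.08749215e-03]), 'joint_efforts': array([ 1.93827173e-04, -6.26746774e+01,  4.86626092e-02, -3.92430282e+01,
        1.64006586e-02,  7.02351885e-03,  8.65730954e-05]), 'eef_pos': array([ 0.15621834, -0.60481381,  0.23061007]), 'ee_rot': array([-3.11530840e+00, -3.95826454e-01,  3.15883394e-04]), 'ft_force': array([ 0.55511755, -0.0499696 ,  0.28400425]), 'ft_torque': array([ 0.00959704, -0.01035948, -0.00702572]), 'gripper_force': 0.0, 'opening': 1.0039672590242223}
{'camera_matrix': array([[337.80024961,   0.        , 320.50532511],
       [  0.        , 337.80024961, 240.8705493 ],
       [  0.        ,   0.        ,   1.        ]]), 'T_tool_cam': array([[ 9.81310791e-04, -9.56861464e-01, -2.90542898e-01,
         7.23726052e-02],
       [ 9.99999401e-01,  1.08000539e-03, -1.79337844e-04,
         1.15819152e-03],
       [ 4.85389368e-04, -2.90542547e-01,  9.56861951e-01,
        -1.43028358e-01],
       [ 0.00000000e+00,  0.00000000e+00,  0.00000000e+00,
         1.00000000e+00]])}
```

View pics/top0.png

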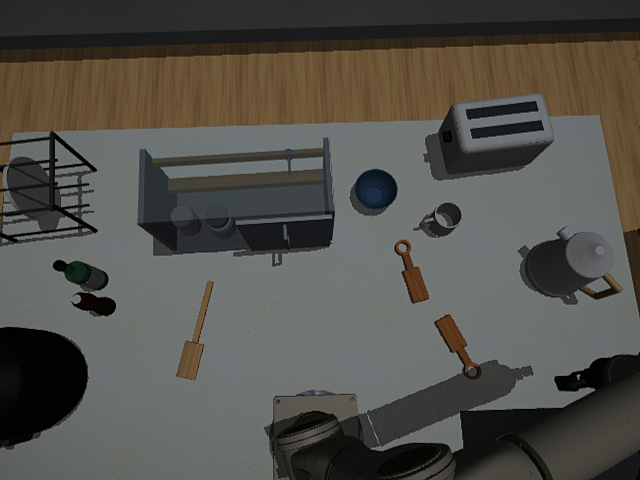

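View pics/side0.png

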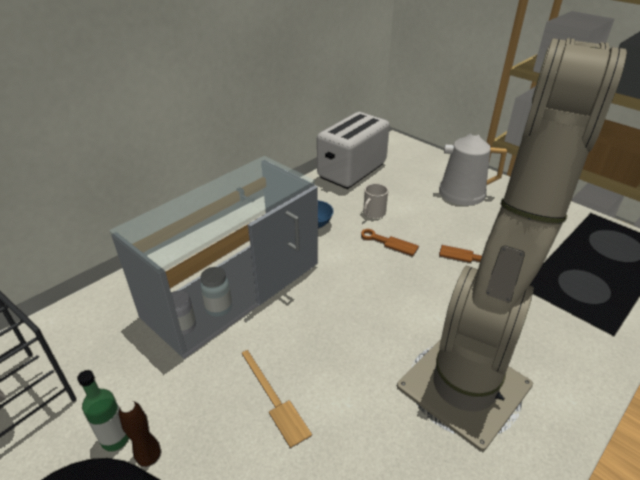

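```bash
python3 - <<'E'
import cv2,numpy as np
im=cv2.imread("pics/top0.png")
a=cv2.resize(im[130:260,132:340],None,fx=3.8,fy=3.8,interpolation=cv2.INTER_CUBIC)[:,:800]
c=cv2.resize(im[235:310,385:440],None,fx=1.4,fy=1.4)
a=cv2.convertScaleAbs(a,alpha=1.7,beta=20)
cv2.imwrite("pics/c1.png",a)
b=cv2.resize(im[235:310,380:480],None,fx=8,fy=8,interpolation=cv2.INTER_CUBIC)
cv2.imwrite("pics/c2.png",b); print(a.shape,b.shape)
E
```

```text
(494, 790, 3) (600, 800, 3)
```

View pics/c1.png

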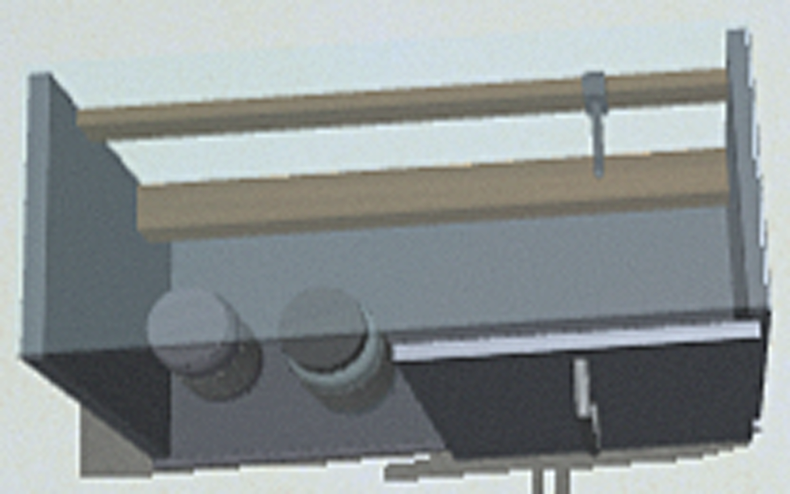

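View pics/c2.png

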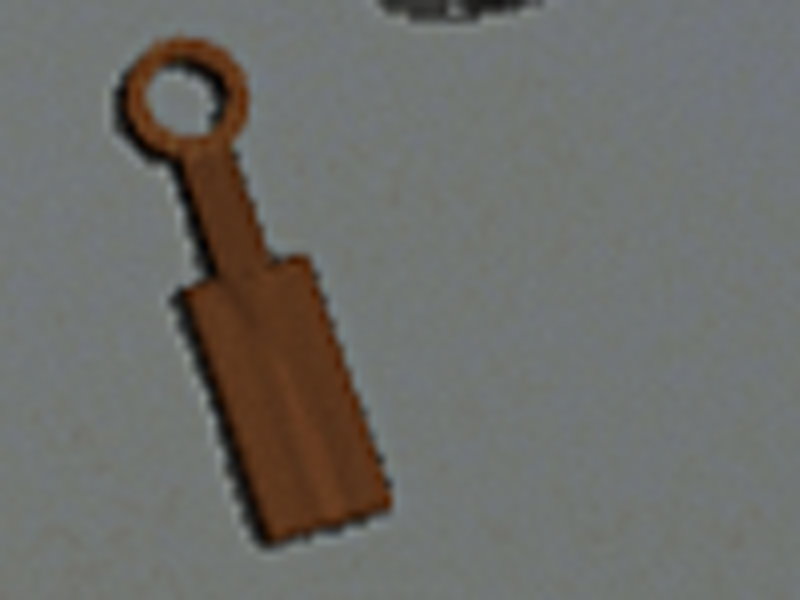

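```bash
python3 - <<'E'
from h import *
d=np.load("top0.npy")
f=lambda x,y,s,ox,oy:((x+.5)/s-.5+ox,(y+.5)/s-.5+oy)
print("cab corners")
for n,(x,y) in dict(LF=(22,357),LB=(30,75),RB=(747,30),RF=(768,312)).items():
    u,v=f(x,y,3.8,132,130); print(n,(u,v),px2z("top",u,v,.28).round(4),px2z("top",u,v,.292).round(4))
for x,y in((35,200),(740,150),(595,85),(600,140),(600,165),(580,385)):
    u,v=f(x,y,3.8,132,130);dd=d[int(round(v)),int(round(u))]; print((x,y),dd,px2w("top",u,v,dd).round(4))
for x,y,z in ((600,174,.236),(590,73,.215),(594,170,.233)): print("hook",px2z("top",*f(x,y,3.8,132,130),z).round(4))
print("handle", px2z("top",*f(581,360,3.8,132,130),.26).round(4))
P=[px2z("top",*f(x,y,8,380,235),.014) for x,y in((185.5,98.5),(265,543),(391,505),(310,258),(187,292),(182,97))]
for p in P: print(p.round(4))
mid=(P[1]+P[2])/2; a=P[0]-mid; print("yaw",np.degrees(np.arctan2(a[1],a[0])),np.linalg.norm(a), np.linalg.norm(P[1]-P[2]))
E
```

```text
cab corners
LF (137.42105263157896, 223.57894736842104) [0.5411 0.414  0.28  ] [0.5373 0.4091 0.292 ]
LB (139.5263157894737, 149.3684210526316) [0.7367 0.4211 0.28  ] [0.7307 0.4162 0.292 ]
RB (328.2105263157895, 137.5263157894737) [ 0.7539 -0.0555  0.28  ] [ 0.7477 -0.055   0.292 ]
RF (333.7368421052632, 211.73684210526318) [ 0.5559 -0.0618  0.28  ] [ 0.5519 -0.0613  0.292 ]
(35, 200) 1.1253295 [0.643  0.4077 0.2916]
(740, 150) 1.1331156 [ 0.6633 -0.0475  0.2907]
(595, 85) 1.1421782 [0.7111 0.0457 0.2927]
(600, 140) 1.1316563 [0.6718 0.043  0.2939]
(600, 165) 1.1298745 [0.6554 0.0434 0.2916]
(580, 385) 1.1247731 [0.5163 0.0604 0.2624]
hook [0.6727 0.0467 0.236 ]
hook [0.758  0.0538 0.215 ]
hook [0.6771 0.051  0.233 ]
handle [0.5338 0.0597 0.26  ]
[ 0.5277 -0.2741  0.014 ]
[ 0.3613 -0.2904  0.014 ]
[ 0.3737 -0.3372  0.014 ]
[ 0.4657 -0.3154  0.014 ]
[ 0.4544 -0.2692  0.014 ]
[ 0.5283 -0.2729  0.014 ]
yaw 13.90794812253185 0.16502131439463233 0.04833483031609418
```

```bash
cat >> h.py <<'E'
cx=np.array([.6469,.1795,0]); yaw=.034; RC=R.from_euler("z",yaw)
def c2w(p): return cx+RC.apply(p)
def w2c(p): return RC.inv().apply(np.array(p)-cx)
def down(y): return R.from_euler("z",y)*R.from_euler("x",np.pi)
def tilt(a,y=yaw): # paddle pitch a (0 flat .. pi/2 ring up), tool x along paddle x
    return R.from_euler("z",y)*R.from_euler("y",-a)*R.from_euler("x",np.pi)
E
python3 - <<'E'
from h import *
p,r=pose(); print(p,r.as_matrix().round(3))
h=c2w([-.153,-.1175,.225]); print(h)
t=np.array([.488,-.03,.27]); print(delta(t,down(yaw),p,r))
print(delta(t*[1,1,0]+[0,0,.225],down(yaw),t,down(yaw)))
print(delta([.48,.295,.225],down(yaw),t*[1,1,0]+[0,0,.225],down(yaw)))
E
```

```text
[ 0.15621834 -0.60481381  0.23061007] [[ 0.968  0.25  -0.   ]
 [ 0.25  -0.968  0.001]
 [-0.    -0.001 -1.   ]]
[0.49798266 0.05686691 0.225     ]
([0.62, -0.6315, -0.0518], [-0.0025, 0.0004, 0.4375])
([-0.0, -0.0, 0.06], [0.0, 0.0, 0.0])
([0.0041, -0.4334, -0.0], [0.0, 0.0, 0.0])
```

Emit:
apply_moves:
  motion:
    - [[0.62,-0.63,-0.05],[0,0,0.44]]
    - [[0.62,-0.63,-0.05],[0,0,0.44]]
    - [[0.62,-0.63,-0.05],[0,0,0.44]]
    - [[0.62,-0.63,-0.05],[0,0,0.44]]
    - [[0.62,-0.63,-0.05],[0,0,0.44]]
    - [[0.62,-0.63,-0.05],[0,0,0.44]]
    - [[0.62,-0.63,-0.05],[0,0,0.44]]
    - [[0.62,-0.63,-0.05],[0,0,0.44]]
    - [[0.62,-0.63,-0.05],[0,0,0.44]]
    - [[0.62,-0.63,-0.05],[0,0,0.44]]
  gripper: 0

```text
time_s: 0.93
eef_pos: [0.3651, -0.2431, 0.2549]
ee_rot: [3.141, 0.051, -0.0]
ft_force: [1.1, -0.8, 0.9]
opening: -0.003
gripper_force: 0.0
```

```bash
cat > log.py <<'E'
from h import *; import json
s=robot.state(); open("log.jsonl","a").write(json.dumps([list(map(float,s[k])) for k in("joint_positions","eef_pos","ee_rot")])+"\n")
p,r=pose(); print(s["time_s"],p.round(4),s["joint_positions"].round(3),np.round(s["ft_force"],1),s["opening"])
E
python3 - <<'E'
from log import *
t=np.array([.488,-.03,.27]); print(delta(t,down(yaw),p,r))
E
```

```text
0.9333 [ 0.3651 -0.2431  0.2549] [ 0.896 -0.078 -0.388  1.866 -0.03   1.348 -1.022] [ 1.1 -0.8  0.9] -0.0034241633775411087
([0.1731, -0.2786, -0.0203], [0.0009, 0.0004, -0.0027])
```

Emit:
apply_moves:
  motion:
    - [[0.17,-0.28,-0.02],[0,0,0]]
    - [[0.17,-0.28,-0.02],[0,0,0]]
    - [[0.17,-0.28,-0.02],[0,0,0]]
    - [[0.17,-0.28,-0.02],[0,0,0]]
    - [[0.17,-0.28,-0.02],[0,0,0]]
    - [[0.17,-0.28,-0.02],[0,0,0]]
    - [[0.17,-0.28,-0.02],[0,0,0]]
    - [[0.17,-0.28,-0.02],[0,0,0]]

```text
time_s: 1.6
eef_pos: [0.4856, -0.0288, 0.2696]
ee_rot: [-3.14, -0.059, 0.001]
ft_force: [0.7, -1.3, 0.0]
opening: -0.007
gripper_force: 0.0
```

```bash
python3 - <<'E'
from log import *
print(delta(np.array([.488,-.03,.225]),down(yaw),p,r))
E
```

```text
1.6 [ 0.4856 -0.0288  0.2696] [ 0.635  0.047 -0.682  1.725  0.03   1.38  -1.585] [ 0.7 -1.3  0. ] -0.006979055097560828
([0.0031, 0.0018, 0.0594], [-0.0017, 0.0007, 0.0066])
```

Emit:
apply_moves:
  motion:
    - [[0.003,0.002,0.03],[0,0,0.007]]
    - [[0.003,0.002,0.06],[0,0,0.007]]
    - [[0.003,0.002,0.06],[0,0,0.007]]

```text
time_s: 1.85
eef_pos: [0.4851, -0.0339, 0.2209]
ee_rot: [-3.141, -0.043, 0.01]
ft_force: [-1.0, 0.4, -0.7]
opening: -0.0
gripper_force: 0.0
```

Emit:
apply_moves:
  motion:
    - [[0,-0.04,0],[0,0,0]]
    - [[0,-0.06,0],[0,0,0]]
    - [[0,-0.08,0],[0,0,0]]
    - [[0,-0.11,0],[0,0,0]]
    - [[0,-0.14,0],[0,0,0]]
    - [[0,-0.17,0],[0,0,0]]
    - [[0,-0.2,0],[0,0,0]]
    - [[0,-0.23,0],[0,0,0]]
    - [[0,-0.26,0],[0,0,0]]
    - [[0,-0.28,0],[0,0,0]]

```text
time_s: 2.68
eef_pos: [0.4801, 0.1781, 0.2254]
ee_rot: [3.14, 0.046, -0.004]
ft_force: [-7.6, -2.7, 2.0]
opening: -0.0
gripper_force: 3.7
```

```bash
python3 - <<'E'
from log import *
print(delta(np.array([.48,.27,.225]),down(yaw),p,r))
E
```

```text
2.6833 [0.4801 0.1781 0.2254] [ 0.341  0.172 -0.859  1.725  0.135  1.308 -2.087] [-7.6 -2.7  2. ] -0.0002871165238066203
([0.0035, -0.1225, 0.0004], [0.0031, 0.0047, -0.0091])
```

Emit:
apply_moves:
  motion:
    - [[0,-0.02,0],[0,0,0]]
    - [[0,-0.04,0],[0,0,0]]
    - [[0,-0.055,0],[0,0,0]]
    - [[0,-0.07,0],[0,0,0]]
    - [[0,-0.08,0],[0,0,0]]
    - [[0,-0.09,0],[0,0,0]]
    - [[0,-0.1,0],[0,0,0]]
    - [[0,-0.105,0],[0,0,0]]
    - [[0,-0.11,0],[0,0,0]]
    - [[0,-0.11,0],[0,0,0]]

```text
time_s: 3.52
eef_pos: [0.4773, 0.26, 0.2254]
ee_rot: [3.14, 0.047, -0.005]
ft_force: [-9.2, 1.5, 2.3]
opening: 0.001
gripper_force: 4.0
```

```bash
python3 - <<'E'
from log import *
print(delta(np.array([.48,.27,.225]),down(yaw),p,r))
im,d=cams.get_image("top")
cv2.imwrite("pics/t2.png",cv2.convertScaleAbs(cv2.resize(im[130:260,132:340],None,fx=3.8,fy=3.8,interpolation=cv2.INTER_CUBIC),alpha=1.7,beta=20))
E
```

```text
3.5167 [0.4773 0.26   0.2254] [ 0.184  0.268 -0.892  1.647  0.213  1.332 -2.283] [-9.2  1.5  2.3] 0.0005771562180590645
([0.004, -0.0132, 0.0005], [0.0024, 0.0066, -0.0078])
```

View pics/t2.png

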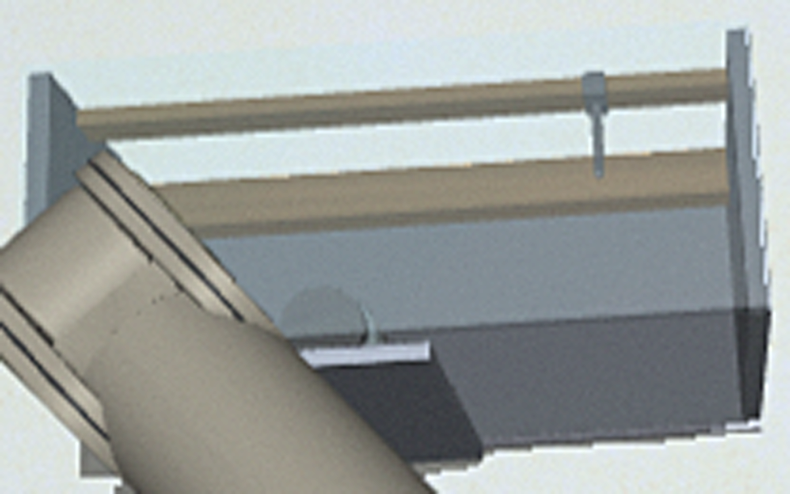

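Emit:
apply_moves:
  motion:
    - [[0.002,-0.008,0],[0,0,0]]
    - [[0.002,-0.014,0],[0,0,0]]
    - [[0.002,-0.02,0],[0,0,0]]
    - [[0.002,-0.024,0],[0,0,0]]
    - [[0.002,-0.027,0],[0,0,0]]
    - [[0.002,-0.03,0],[0,0,0]]

```text
time_s: 4.07
eef_pos: [0.476, 0.2775, 0.2233]
ee_rot: [3.131, 0.042, -0.017]
ft_force: [-20.7, -16.5, -0.7]
opening: 0.001
gripper_force: 10.7
```

```bash
python3 - <<'E'
from log import *
im,d=cams.get_image("top")
c=im[215:226,230:290].astype(int).sum(2); print(c[3:9,5:30])
for u in(244,245,246,247): print(u,w2c(px2z("top",u,222.5,.284)))
E
```

```text
4.0667 [0.476  0.2775 0.2233] [ 0.137  0.3   -0.891  1.622  0.239  1.349 -2.333] [-20.7 -16.5  -0.7] 0.0006135707857287014
[[139 132 139 135 138 138 149 140 140 140 138 141 148 145 148 150 149 143
  149 148 145 142 148 150 150]
 [116 131 138 122 127 141 148 148 142 150 149 144 148 146 145 148 146 148
  147 150 142 145 142 144 140]
 [170 193 202 180 190 145 143 147 142 145 148 140 147 142 146 139 140 143
  152 144 143 142 142 143 144]
 [309 312 320 325 328 149 127 148 143 139 146 151 148 142 148 151 136 145
  146 145 145 145 147 145 144]
 [303 298 302 301 333 136  91 148 147 144 145 144 147 143 147 149 150 146
  145 145 148 141 146 147 142]
 [321 320 318 319 347 139  90 138 148 146 144 143 144 147 146 141 143 152
  148 143 145 147 144 139 146]]
244 [-0.11336382 -0.02010634  0.284     ]
245 [-0.1135229  -0.02251191  0.284     ]
246 [-0.11368197 -0.02491744  0.284     ]
247 [-0.11384104 -0.02732293  0.284     ]
```

Emit:
apply_moves:
  motion:
    - [[-0.002,0.02,0],[0,0,0]]
    - [[-0.004,0.05,-0.01],[0,0,0]]
    - [[-0.02,0.08,-0.05],[0,0,0]]
    - [[-0.03,0.12,-0.07],[0,0,0]]
    - [[-0.03,0.17,-0.07],[0,0,0]]
    - [[-0.03,0.22,-0.07],[0,0,0]]

```text
time_s: 4.62
eef_pos: [0.4622, 0.1152, 0.2796]
ee_rot: [3.141, 0.046, 0.005]
ft_force: [0.3, -0.7, -0.2]
opening: 0.001
gripper_force: 0.0
```

```bash
cat > fit.py <<'E'
from h import *; import json, itertools
from scipy.optimize import least_squares
D=[json.loads(l) for l in open("log.jsonl")]+[[[1.29545046,0.33278414,-0.064724,1.46085901,0.02159376,1.34989934,-0.08852379],[0.15621834,-0.60481381,0.23061007],[-3.11530840,-3.95826454e-01,3.15883394e-04]]]
def rz(a): return R.from_euler("z",a)
def ry(a): return R.from_euler("y",a)
def fk(q,x,s):
    h,L1,a1,L2,a2,L3,a3,o1,o7=x
    q=np.array(q)*s; r=rz(q[0]+o1); p=np.array([0,0,h])
    for rot,v in((ry(q[1]),(a1,0,L1)),(rz(q[2])*ry(q[3]),(-a2,0,L2)),(rz(q[4])*ry(q[5]),(a3,0,L3)),(rz(q[6]+o7),(0,0,0))):
        r=r*rot; p=p+r.apply(v)
    return p,r
def res(x,s):
    o=[]
    for q,p,e in D:
        P,r=fk(q,x,s); o+=list((P-p)*5)+list((r.inv()*R.from_rotvec(e)).as_rotvec())
    return np.array(o)
if __name__=="__main__":
    best=[]
    for s1,s3,s5,s7 in itertools.product((1,-1),repeat=4):
      for o7 in(0,np.pi/2,np.pi,-np.pi/2):
        s=np.array([s1,1,s3,1,s5,1,s7])
        f=least_squares(res,[.36,.42,0,.4,0,.2,0,0,o7],args=(s,)); best.append((f.cost,s.tolist(),f.x.round(4).tolist()))
    best.sort(key=lambda b:b[0])
    for b in best[:4]: print(b)
    json.dump(best[0],open("kin.json","w"))
E
python3 - <<'E'
from log import *
E
python3 fit.py
```

```text
4.6167 [0.4622 0.1152 0.2796] [ 0.474  0.02  -0.813  1.728  0.017  1.396 -1.883] [ 0.3 -0.7 -0.2] 0.0010925845157848135
(np.float64(0.0019978655722683), [-1, 1, -1, 1, -1, 1, -1], [0.1501, 0.4689, 0.0105, 0.5134, -0.0701, 0.1824, 0.0269, -0.0741, 1.4967])
(np.float64(0.001997865572268337), [-1, 1, -1, 1, -1, 1, -1], [0.1501, 0.4689, 0.0105, 0.5134, -0.0701, 0.1824, 0.0269, -0.0741, 1.4967])
(np.float64(0.0019978655722685075), [-1, 1, -1, 1, -1, 1, -1], [0.1501, 0.4689, 0.0105, 0.5134, -0.0701, 0.1824, 0.0269, -0.0741, 1.4967])
(np.float64(0.001997865572269304), [-1, 1, -1, 1, -1, 1, -1], [0.1501, 0.4689, 0.0105, 0.5134, -0.0701, 0.1824, 0.0269, -0.0741, -4.7865])
```

```bash
python3 - <<'E'
import re
t=open("fit.py").read()
t=t.replace("h,L1,a1,L2,a2,L3,a3,o1,o7=x","h,L1,a1,L2,a2,L3,a3,o1,o7,b1,b2,b3,o2,o4,o6,o3,o5=x").replace("q=np.array(q)*s;","q=np.array(q)*s+[0,o2,o3,o4,o5,o6,0];")
t=t.replace("(a1,0,L1)","(a1,b1,L1)").replace("(-a2,0,L2)","(-a2,b2,L2)").replace("(a3,0,L3)","(a3,b3,L3)")
t=t.replace(",0,0,o7]",",0,0,o7]+[0]*8").replace("return np.array(o)","return np.array(o+list(np.array(x)[[2,4,6,7,9,10,11,12,13,14,15,16]]*.01))")
open("fit.py","w").write(t)
E
python3 fit.py | head -2; python3 - <<'E'
from fit import *
c,s,x=json.load(open("kin.json"));print(res(x,s)[:-12].reshape(-1,6).round(3))
E
```

```text
(np.float64(5.137448905987673e-08), [-1, 1, -1, 1, -1, 1, -1], [0.2582, 0.4486, 0.0, 0.49, -0.0, 0.3431, 0.0, 0.0, 1.5708, -0.0218, -0.0235, -0.0004, -0.0, 0.0, -0.0, -0.0, 0.0])
(np.float64(5.1374489059877025e-08), [-1, 1, -1, 1, -1, 1, -1], [0.2582, 0.4486, 0.0, 0.49, -0.0, 0.3431, 0.0, 0.0, 1.5708, -0.0218, -0.0235, -0.0004, -0.0, 0.0, -0.0, -0.0, 0.0])
[[-0. -0.  0. -0. -0. -0.]
 [-0. -0.  0. -0. -0. -0.]
 [ 0. -0.  0. -0.  0. -0.]
 [ 0. -0.  0. -0. -0. -0.]
 [ 0. -0.  0. -0.  0. -0.]
 [ 0. -0.  0. -0.  0. -0.]
 [-0. -0.  0.  0.  0. -0.]]
```

```bash
cat > ik.py <<'E'
from fit import *
c,s,x=json.load(open("kin.json")); s=np.array(s)
lo=np.array([-2.6,-.5,-1.47,.16,-1.27,.06,-2.6]);hi=np.array([2.6,2.12,1.34,2.42,4.41,2.06,2.6])
S=.107;E=.006
def tgt(H,a,flip=0,yw=yaw):
    r=tilt(a,yw); px=r.apply([1,0,0]); tz=r.apply([0,0,1])
    if flip: r=r*R.from_euler("z",np.pi)
    return c2w(H)-S*px+E*tz, r
def ik(p,r,q0):
    def f(q):
        P,Q=fk(q,x,s); return np.r_[(P-p)*5,(Q.inv()*r).as_rotvec(),(q-q0)*1e-4]
    g=least_squares(f,np.clip(q0,lo+1e-3,hi-1e-3),bounds=(lo,hi)); return g.x,np.abs(g.fun[:6]).max()
E
python3 - <<'E'
from ik import *
rng=np.random.default_rng(0)
H=[.04,-.132,.2035]
for a in(90,75,60,45):
  for fl in(0,1):
    p,r=tgt(H,np.radians(a),fl); S_=[]
    for k in range(40):
        q,e=ik(p,r,rng.uniform(lo,hi))
        if e<2e-3 and not any(np.abs(q-z).max()<.3 for z in S_): S_.append(q)
    print(a,fl,p.round(3),len(S_))
    for q in S_[:6]: print("  ",q.round(2))
E
```

```text
90 0 [0.697 0.049 0.097] 8
   [-0.9   0.97  0.64  2.32  2.73  1.39  1.08]
   [-0.21  0.76 -0.02  2.29  2.95  1.48  1.6 ]
   [ 0.73  1.1  -0.91  2.25  3.31  1.39  2.34]
   [ 0.12  0.78 -0.33  2.28  3.05  1.48  1.81]
   [-1.44  1.74  1.09  2.33  2.54  1.04  0.25]
   [-1.15  1.23  0.87  2.33  2.63  1.28  0.78]
90 1 [0.697 0.049 0.097] 6
   [-0.36  0.77  0.13  2.3   2.9   1.47 -1.64]
   [ 0.92  1.34 -1.08  2.25  3.42  1.31 -0.54]
   [ 1.27  2.12 -1.36  2.24  3.56  0.96  0.23]
   [ 0.66  1.03 -0.84  2.25  3.27  1.42 -0.89]
   [ 0.14  0.79 -0.36  2.27  3.06  1.48 -1.31]
   [-0.95  1.01  0.69  2.32  2.71  1.37 -2.11]
75 0 [0.669 0.048 0.099] 4
   [-0.8   0.56  0.57  2.42  2.94  1.02  1.32]
   [ 0.66  0.69 -0.9   2.35  2.92  1.08  2.17]
   [-0.28  0.47  0.04  2.4   2.91  1.04  1.62]
   [ 0.2   0.51 -0.45  2.37  2.91  1.05  1.86]
75 1 [0.669 0.048 0.099] 6
   [ 0.24  0.52 -0.48  2.37  2.91  1.06 -1.26]
   [ 1.14  1.57 -1.43  2.34  2.99  1.16  0.01]
   [-0.2   0.47 -0.04  2.39  2.91  1.04 -1.49]
   [ 0.63  0.68 -0.88  2.36  2.92  1.08 -0.99]
   [-0.67  0.52  0.43  2.41  2.93  1.02 -1.73]
   [ 
[... 248 characters left out ...]
7  2.11]
   [-0.52  0.2   0.29  2.41  2.85  0.51  1.68]
60 1 [0.643 0.047 0.108] 6
   [ 0.69  0.35 -0.95  2.35  2.57  0.6  -0.92]
   [-0.27  0.2   0.04  2.39  2.79  0.52 -1.37]
   [ 1.11  0.9  -1.47  2.34  2.39  0.89 -0.26]
   [-0.85  0.24  0.65  2.42  2.96  0.5  -1.63]
   [ 0.09  0.22 -0.34  2.38  2.71  0.53 -1.24]
   [ 0.96  0.56 -1.25  2.34  2.46  0.7  -0.63]
45 0 [0.62  0.047 0.124] 0
45 1 [0.62  0.047 0.124] 6
   [-0.3   0.05  0.08  2.29  1.37  0.13  0.07]
   [ 0.17  0.07 -0.4   2.27  1.4   0.16  0.06]
   [-1.32  0.04  1.14  2.33  1.3   0.08  0.14]
   [-1.03  0.03  0.83  2.32  1.34  0.1   0.1 ]
   [ 1.15  0.43 -1.47  2.23  1.6   0.49  0.1 ]
   [ 0.91  0.2  -1.16  2.24  1.5   0.27  0.06]
```

```bash
sed -i 's/^S=.107/S=.085/' ik.py; cat > plan1.py <<'E'
from log import *
from ik import *
q=np.array(s_["joint_positions"]) if 0 else np.array(robot.state()["joint_positions"])
g=np.array([.4438,-.2952,.001]); yg=np.radians(13.4)
rg=down(yg)*R.from_euler("z",np.pi)
def dn(p,yw,q): # tool-down IK
    return ik(np.array(p),down(yw),q)
if __name__=="__main__":
    p0,r0=pose()
    n=14
    for k in range(1,n+1):
        pk=p0+(g+[0,0,.13]-p0)*min(1,k/10); yk=np.radians(2)+k/n*(np.pi+yg-np.radians(2))
        q,e=dn(pk,yk,q)
        if k%3==2: print(k,q.round(2),e.round(4))
    q,e=dn(g,yk,q); print(q.round(2),e)
    print(delta(g+[0,0,.13],down(yg)*R.from_euler("z",np.pi),p0,r0))
E
python3 plan1.py; python3 - <<'E'
from ik import *
# hang path check, flip 1
q=np.array([.14,.79,-.36,2.27,3.06,1.48,-1.31])
for H,a in(([.04,-.132,.2035],90),([.04,-.132,.22],85),([.022,-.132,.236],85),([-.03,-.132,.24],85),([-.10,-.132,.24],85),([-.10,-.132,.24],70),([-.10,-.132,.26],60),([-.15,-.2,.3],60),([-.15,-.2,.35],45)):
    p,r=tgt(H,np.radians(a),1); q,e=ik(p,r,q); print(H,a,p.round(3),q.round(2),e.round(4))
E
```

```text
4.6167 [0.4622 0.1152 0.2796] [ 0.474  0.02  -0.813  1.728  0.017  1.396 -1.883] [ 0.3 -0.7 -0.2] 0.0010925845157848135
2 [ 0.58 -0.01 -0.73  1.81 -0.01  1.34 -1.21] 0.0
5 [ 0.71  0.02 -0.61  1.88  0.01  1.24 -0.25] 0.0
8 [ 0.86  0.14 -0.55  1.86  0.08  1.16  0.66] 0.0
11 [ 1.    0.26 -0.57  1.8   0.16  1.12  1.47] 0.0
14 [ 1.15  0.3  -0.75  1.8   0.22  1.13  2.14] 0.0
[ 1.07  0.48 -0.66  1.89  0.37  0.9   2.02] 4.146787493198742e-09
([-0.0411, 0.5461, 0.1983], [-0.0089, -0.003, 5.8742])
[0.04, -0.132, 0.2035] 90 [0.697 0.049 0.119] [ 0.15  0.73 -0.37  2.29  3.04  1.44 -1.31] 0.0
[0.04, -0.132, 0.22] 85 [0.69  0.049 0.135] [ 0.17  0.58 -0.4   2.34  2.98  1.26 -1.32] 0.0
[0.022, -0.132, 0.236] 85 [0.672 0.048 0.151] [ 0.17  0.52 -0.42  2.39  2.96  1.25 -1.32] 0.0
[-0.03, -0.132, 0.24] 85 [0.62  0.047 0.155] [ 1.29  2.12 -1.46  2.42  3.37  1.12  0.4 ] 0.0935
[-0.1, -0.132, 0.24] 85 [0.55  0.044 0.155] [ 1.22  2.06 -1.14  2.42  3.89  1.36  0.08] 0.2298
[-0.1, -0.132, 0.24] 70 [0.528 0.043 0.158] [ 1.18 -0.47 -1.39  2.42  3.71  0.12 -2.6 ] 0.2644
[-0.1, -0.132, 0.26] 60 [0.514 0.043 0.183] [ 0.95 -0.34 -1.14  2.42  3.85  0.06 -2.6 ] 0.2279
[-0.15, -0.2, 0.3] 60 [ 0.467 -0.027  0.223] [ 0.84 -0.33 -0.88  2.42  3.99  0.06 -2.6 ] 0.5005
[-0.15, -0.2, 0.35] 45 [ 0.448 -0.027  0.286] [ 0.7  -0.39 -0.73  2.42  4.02  0.06 -2.6 ] 0.6101
```

```bash
sed -i 's/^S=.085/S=.097/' ik.py; python3 - <<'E'
from ik import *
seeds=[np.array([.17,.5,-.4,2.35,2.9,1.1,-1.3]),np.array([.17,.07,-.4,2.27,1.4,.16,.06]),np.array([.3,.1,-.5,2.,.1,.5,1.5]),np.array([-.5,.3,.4,2.3,2.8,.6,-1.5])]
for z in(.24,.25):
  for xh in(-.14,-.10,-.06,-.02,.02,.04):
    o=[]
    for a in range(20,95,10):
        p,r=tgt([xh,-.132,z],np.radians(a),1); b=min((ik(p,r,q) for q in seeds),key=lambda t:t[1])
        o.append(f"{a}:{b[0][4]:.1f}/{b[0][5]:.2f}" if b[1]<2e-3 else f"{a}:--")
    print(z,xh,*o)
E
```

```text
0.24 -0.14 20:-0.1/0.90 30:-0.1/0.67 40:-- 50:-- 60:-- 70:-- 80:-- 90:--
0.24 -0.1 20:-0.1/0.87 30:-0.1/0.63 40:-- 50:-- 60:-- 70:-- 80:-- 90:--
0.24 -0.06 20:-0.0/0.85 30:-0.0/0.60 40:0.0/0.32 50:-- 60:-- 70:-- 80:-- 90:--
0.24 -0.02 20:0.0/0.84 30:0.0/0.58 40:0.1/0.30 50:1.6/0.13 60:-- 70:-- 80:-- 90:3.2/1.44
0.24 0.02 20:0.1/0.85 30:0.1/0.58 40:0.3/0.31 50:1.7/0.14 60:2.6/0.41 70:2.8/0.78 80:2.9/1.12 90:3.0/1.42
0.24 0.04 20:0.1/0.85 30:0.2/0.59 40:0.4/0.31 50:1.7/0.15 60:2.7/0.39 70:2.9/0.73 80:2.9/1.09 90:3.0/1.39
0.25 -0.14 20:-0.1/0.92 30:-0.1/0.70 40:-- 50:-- 60:-- 70:-- 80:-- 90:--
0.25 -0.1 20:-0.1/0.89 30:-0.1/0.65 40:-0.4/0.40 50:-- 60:-- 70:-- 80:-- 90:--
0.25 -0.06 20:-0.0/0.87 30:-0.0/0.62 40:-0.0/0.35 50:-- 60:-- 70:-- 80:-- 90:--
0.25 -0.02 20:0.0/0.86 30:0.0/0.61 40:0.1/0.33 50:1.4/0.12 60:-- 70:-- 80:-- 90:3.4/1.28
0.25 0.02 20:0.1/0.87 30:0.1/0.60 40:0.3/0.33 50:1.5/0.13 60:2.6/0.37 70:2.8/0.74 80:2.9/1.09 90:3.0/1.40
0.25 0.04 20:0.1/0.87 30:0.2/0.61 40:0.3/0.33 50:1.5/0.14 60:2.7/0.36 70:2.9/0.70 80:2.9/1.06 90:3.0/1.37
```

Emit:
apply_moves:
  motion:
    - [[-0.04,0.55,0.14],[0,0,-0.2]]
    - [[-0.04,0.55,0.14],[0,0,-0.4]]
    - [[-0.04,0.55,0.14],[0,0,-0.6]]
    - [[-0.04,0.55,0.14],[0,0,-0.8]]
    - [[-0.04,0.55,0.14],[0,0,-0.95]]
    - [[-0.04,0.55,0.14],[0,0,-0.95]]
    - [[-0.04,0.55,0.14],[0,0,-0.95]]
    - [[-0.04,0.55,0.14],[0,0,-0.95]]
    - [[-0.04,0.55,0.14],[0,0,-0.95]]
    - [[-0.04,0.55,0.14],[0,0,-0.95]]
  gripper: 0.9

```text
time_s: 5.45
eef_pos: [0.4441, -0.2785, 0.1784]
ee_rot: [3.042, 0.781, 0.0]
ft_force: [0.7, -0.2, 0.3]
opening: 0.9
gripper_force: 0.0
```

Emit:
apply_moves:
  motion:
    - [[0,0,0],[0,0,-0.95]]
    - [[0,0,0],[0,0,-0.95]]
    - [[0,0,0],[0,0,-0.95]]
    - [[0,0,0],[0,0,-0.95]]

```text
time_s: 5.78
eef_pos: [0.4445, -0.2766, 0.1785]
ee_rot: [2.769, 1.484, -0.0]
ft_force: [0.6, 0.3, 0.3]
opening: 0.897
gripper_force: 0.0
```

Emit:
apply_moves:
  motion:
    - [[0,0,0],[0,0,-0.95]]
    - [[0,0,0],[0,0,-0.95]]
    - [[0,0,0],[0,0,-0.95]]
    - [[0,0,0],[0,0,-0.95]]

```text
time_s: 6.12
eef_pos: [0.4446, -0.2765, 0.1787]
ee_rot: [2.341, 2.094, -0.001]
ft_force: [-0.6, -0.5, 0.7]
opening: 0.897
gripper_force: 0.0
```

Emit:
apply_moves:
  motion:
    - [[0,0,0],[0,0,-0.95]]
    - [[0,0,0],[0,0,-0.95]]
    - [[0,0,0],[0,0,-0.95]]
    - [[0,0,0],[0,0,-0.95]]

```text
time_s: 6.45
eef_pos: [0.4446, -0.2765, 0.1787]
ee_rot: [1.783, 2.586, -0.001]
ft_force: [0.7, 0.1, -0.3]
opening: 0.902
gripper_force: 0.0
```

Emit:
apply_moves:
  motion:
    - [[0,0,0],[0,0,-0.95]]
    - [[0,0,0],[0,0,-0.95]]
    - [[0,0,0],[0,0,-0.95]]
    - [[0,0,0],[0,0,-0.95]]

```text
time_s: 6.78
eef_pos: [0.4446, -0.2765, 0.1787]
ee_rot: [1.125, 2.933, -0.001]
ft_force: [0.0, 0.2, 0.4]
opening: 0.9
gripper_force: 0.0
```

```bash
python3 - <<'E'
from log import *
g=np.array([.43,-.2975,.10]); rg=down(np.radians(13.4))*R.from_euler("z",np.pi)
print(delta(g,rg,p,r))
f=lambda x,y,s,ox,oy:((x+.5)/s-.5+ox,(y+.5)/s-.5+oy)
for P,z in(((598,120),.215),((600,160),.215),((600,172),.233)): print("hook cab",w2c(px2z("top",*f(*P,3.8,132,130),z)).round(4))
E
```

```text
6.7833 [ 0.4446 -0.2765  0.1787] [ 1.016  0.198 -0.607  1.772  0.121  1.208  1.214] [0.  0.2 0.4] 0.8996621724248505
([-0.0042, -0.0337, 0.1049], [-0.0015, 0.0003, -1.9324])
hook cab [ 0.0707 -0.1333  0.215 ]
hook cab [ 0.0407 -0.1332  0.215 ]
hook cab [ 0.024  -0.1335  0.233 ]
```

Emit:
apply_moves:
  motion:
    - [[-0.004,-0.034,0.05],[0,0,-0.966]]
    - [[-0.004,-0.034,0.1],[0,0,-0.966]]
    - [[-0.004,-0.034,0.1],[0,0,-0.966]]
    - [[-0.004,-0.034,0.1],[0,0,-0.966]]

```text
time_s: 7.12
eef_pos: [0.4279, -0.297, 0.1011]
ee_rot: [-0.392, -3.113, -0.003]
ft_force: [0.4, -0.6, 0.5]
opening: 0.897
gripper_force: 0.0
```

Emit:
apply_moves:
  motion:
    - [[0,0,0],[0,0,-0.966]]
    - [[0,0,0],[0,0,-0.966]]
    - [[0,0,0],[0,0,-0.966]]
    - [[0,0,0],[0,0,-0.966]]
    - [[0,0,0],[0,0,-0.966]]

```text
time_s: 7.53
eef_pos: [0.4296, -0.2975, 0.1034]
ee_rot: [0.363, -3.12, 0.001]
ft_force: [-0.3, 0.3, -1.0]
opening: 0.9
gripper_force: 0.0
```

```bash
python3 - <<'E'
from log import *
g=np.array([.4285,-.2985,.0]); rg=down(np.radians(13.4))*R.from_euler("z",np.pi)
print(delta(g,rg,p,r))
im,d=cams.get_image("wrist"); cv2.imwrite("pics/w1.png",im)
E
```

```text
7.5333 [ 0.4296 -0.2975  0.1034] [ 1.142  0.302 -0.71   1.85   0.224  1.07   2.148] [-0.3  0.3 -1. ] 0.9001437233084929
([0.0017, -0.0008, 0.1379], [-0.001, -0.0008, -0.004])
```

View pics/w1.png

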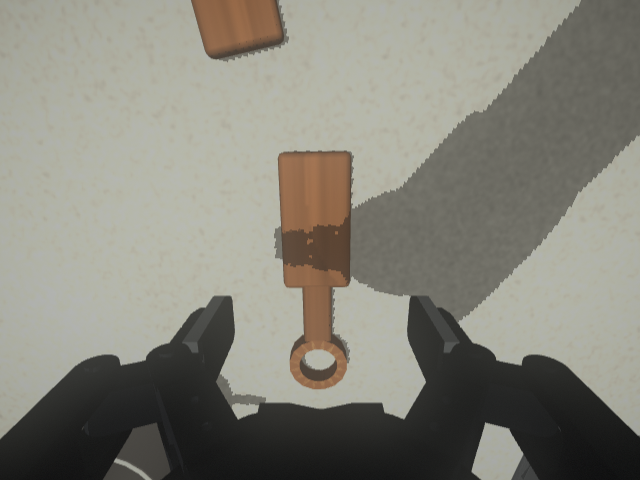

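Emit:
apply_moves:
  motion:
    - [[0.002,-0.001,0.045],[0,0,0]]
    - [[0.002,-0.001,0.09],[0,0,0]]
    - [[0.002,-0.001,0.12],[0,0,0]]
    - [[0.002,-0.001,0.13],[0,0,0]]
    - [[0.002,-0.001,0.137],[0,0,0]]
    - [[0.002,-0.001,0.137],[0,0,0]]
  gripper: 0.75

```text
time_s: 8.08
eef_pos: [0.429, -0.2976, 0.0001]
ee_rot: [0.355, -3.121, -0.0]
ft_force: [0.5, -0.2, -0.4]
opening: 0.747
gripper_force: 0.0
```

Emit:
apply_moves:
  motion:
    - [[0,0,0],[0,0,0]]
    - [[0,0,0],[0,0,0]]
    - [[0,0,0],[0,0,0]]
    - [[0,0,0],[0,0,0]]
    - [[0,0,0],[0,0,0]]
    - [[0,0,0],[0,0,0]]
  gripper: 0
  grip_force: 60

```text
time_s: 8.58
eef_pos: [0.4301, -0.2983, 0.0019]
ee_rot: [-0.357, 3.119, -0.004]
ft_force: [-0.7, 0.4, 6.2]
opening: 0.561
gripper_force: 62.7
```

Emit:
apply_moves:
  motion:
    - [[0,0,-0.03],[0,0,0]]
    - [[0,0,-0.08],[0,0,0]]
    - [[0,0,-0.13],[0,0,0]]
    - [[0,0,-0.18],[0,0,0]]
    - [[0,0,-0.2],[0,0,0]]
    - [[0,0,-0.2],[0,0,0]]

```text
time_s: 9.08
eef_pos: [0.4313, -0.2987, 0.1553]
ee_rot: [-0.357, 3.116, -0.011]
ft_force: [1.1, -0.1, -1.2]
opening: 0.563
gripper_force: 62.7
```

```bash
python3 - <<'E'
from log import *
im,d=cams.get_image("wrist"); cv2.imwrite("pics/w2.png",im)
E
```

```text
9.0833 [ 0.4313 -0.2987  0.1553] [ 1.17   0.239 -0.732  1.799  0.177  1.161  2.182] [ 1.1 -0.1 -1.2] 0.563101945037556
```

View pics/w2.png

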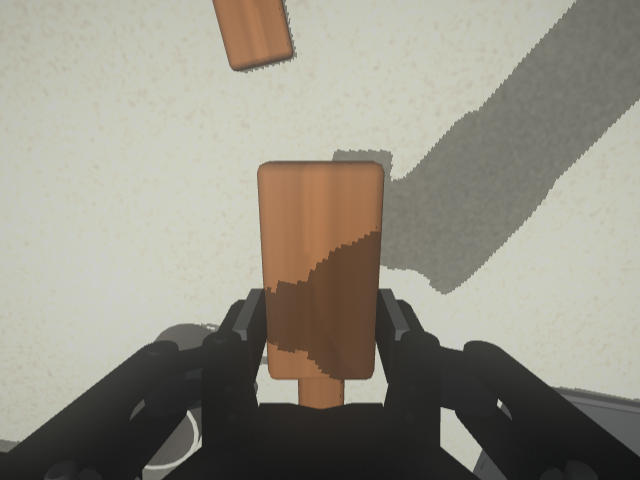

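```bash
python3 - <<'E'
from log import *
im,d=cams.get_image("wrist"); c=cams.get_calibration("wrist"); K=c["camera_matrix"];T=c["T_tool_cam"]
for u,v in((320,170),(320,168),(320,250),(320,370),(320,376),(270,300),(375,300)):
    dd=d[v,u]; q=T@np.r_[np.linalg.inv(K)@[u,v,1]*dd,1]; print(u,v,dd,q[:3].round(4))
print(w2c(p))
E
```

```text
9.1333 [ 0.4301 -0.2982  0.1526] [ 1.17   0.242 -0.731  1.802  0.178  1.159  2.181] [-0.9 -0.1 -1.7] 0.5646706998165495
320 170 0.12910376 [ 0.0641 -0.0013 -0.0116]
320 168 0.12827314 [ 0.0649 -0.0013 -0.0122]
320 250 0.13789582 [ 0.032  -0.0013 -0.0121]
320 370 0.15508747 [-0.0261 -0.0013 -0.0118]
320 376 0.15519178 [-0.0288 -0.0013 -0.0125]
270 300 0.1444665 [ 0.0095 -0.0227 -0.0121]
375 300 0.14504282 [ 0.0092  0.0223 -0.0116]
[-0.23294961 -0.4700799   0.15258611]
```

```bash
sed -i 's/^S=.*/S=.099;E=.005/' ik.py; cat > plan2.py <<'E'
from ik import *
W=[([-.17,-.133,.25],25),([-.10,-.133,.238],32),([-.06,-.133,.237],40),([-.02,-.133,.237],50),([0,-.133,.238],56),([.012,-.133,.239],61),([.022,-.133,.236],66),([.040,-.133,.217],76),([.040,-.133,.212],89),([.040,-.133,.202],89)]
def clear(H,a):
    a=np.radians(a); px=np.array([np.cos(a),np.sin(a)]); return ((np.array([-.1,.292])-[H[0],H[2]])@px+S)*1e3
if __name__=="__main__":
    q=np.array(robot.state()["joint_positions"])
    for (H0,a0),(H1,a1) in zip([W[0]]+W,W):
        n=1 if H0==H1 and a0==a1 else 6
        for k in range(1,n+1):
            H=np.array(H0)+(np.array(H1)-H0)*k/n; a=a0+(a1-a0)*k/n
            qo=q; q,e=ik(*tgt(H,np.radians(a),1),q)
            if k in(n//2,n): print(H.round(3),a,q.round(2),"e",round(e,4),"dq",np.abs(q-qo).max().round(2),"clr",clear(H,a).round(0),"top",round((H[2]+.023*np.sin(np.radians(a))+.007*np.cos(np.radians(a)))*1e3))
E
python3 plan2.py; python3 - <<'E'
from ik import *
p,r=pose(); print(delta(*tgt([-.17,-.133,.25],np.radians(25),1),p,r), p, tgt([-.17,-.133,.25],np.radians(25),1)[0])
E
```

```text
[-0.17  -0.133  0.25 ] 25.0 [-0.03 -0.5  -0.2   2.35 -0.02  0.86  1.38] e 0.0083 dq 1.2 clr 180.0 top 266
[-0.135 -0.133  0.244] 28.5 [-0.02 -0.43 -0.22  2.36  0.01  0.72  1.36] e 0.0 dq 0.05 clr 153.0 top 261
[-0.1   -0.133  0.238] 32.0 [ 0.   -0.35 -0.23  2.35  0.05  0.58  1.33] e 0.0 dq 0.05 clr 128.0 top 256
[-0.08  -0.133  0.238] 36.0 [ 0.03 -0.31 -0.26  2.37  0.1   0.45  1.28] e 0.0 dq 0.04 clr 115.0 top 257
[-0.06  -0.133  0.237] 40.0 [ 0.09 -0.26 -0.32  2.38  0.18  0.32  1.21] e 0.0 dq 0.04 clr 104.0 top 257
[-0.04  -0.133  0.237] 45.0 [ 0.28 -0.2  -0.5   2.39  0.37  0.16  1.02] e 0.0 dq 0.09 clr 95.0 top 258
[-0.02  -0.133  0.237] 50.0 [ 0.31 -0.12 -0.54  2.4   1.75  0.11 -0.35] e 0.0 dq 0.77 clr 90.0 top 259
[-0.01  -0.133  0.238] 53.0 [ 0.15 -0.07 -0.39  2.42  2.25  0.19 -0.83] e 0.0 dq 0.12 clr 88.0 top 260
[ 0.    -0.133  0.238] 56.0 [ 0.15 -0.02 -0.4   2.42  2.49  0.28 -1.06] e 0.0 dq 0.06 clr 88.0 top 261
[ 0.006 -0.133  0.238] 58.5 [ 0.2   0.03 -0.44  2.42  2.59  0.37 -1.15] e 0.0 dq 0.03 clr 89.0 top 262
[ 0.012 -0.133  0.239] 61.0 [ 0.22  0.08 -0.47  2.42  2.66  0.4
[... 296 characters left out ...]
.41  2.83  0.84 -1.29] e 0.0 dq 0.07 clr 118.0 top 251
[ 0.04  -0.133  0.217] 76.0 [ 0.16  0.45 -0.4   2.38  2.9   1.03 -1.31] e 0.0 dq 0.06 clr 138.0 top 241
[ 0.04  -0.133  0.214] 82.5 [ 0.15  0.59 -0.38  2.35  2.97  1.24 -1.32] e 0.0 dq 0.07 clr 158.0 top 238
[ 0.04  -0.133  0.212] 89.0 [ 0.13  0.72 -0.35  2.3   3.04  1.43 -1.33] e 0.0 dq 0.06 clr 177.0 top 235
[ 0.04  -0.133  0.207] 89.0 [ 0.13  0.73 -0.35  2.3   3.04  1.44 -1.32] e 0.0 dq 0.0 clr 182.0 top 230
[ 0.04  -0.133  0.202] 89.0 [ 0.13  0.75 -0.35  2.29  3.04  1.45 -1.32] e 0.0 dq 0.0 clr 187.0 top 225
([-0.0556, 0.4462, -0.0715], [0.0807, -0.8683, 0.383]) [ 0.42910942 -0.29771134  0.15071202] [0.39395863 0.03781977 0.20362925]
```

```bash
python3 - <<'E'
t=open("plan2.py").read()
i=t.index("W=[");j=t.index("\n",i)
t=t[:i]+"W=[([-.13,-.133,.245],27),([-.06,-.133,.238],34),([-.02,-.133,.237],42),([0,-.133,.238],47),([.012,-.133,.239],53),([.022,-.133,.236],61),([.030,-.133,.228],68),([.040,-.133,.217],76),([.040,-.133,.212],89),([.040,-.133,.202],89)]"+t[j:]
open("plan2.py","w").write(t)
E
python3 plan2.py; python3 - <<'E'
from ik import *
p,r=pose(); T=tgt([-.13,-.133,.245],np.radians(27),1); print(delta(*T,p,r), p, T[0])
E
```

```text
[-0.13  -0.133  0.245] 27.0 [ 0.67 -0.49 -0.72  2.3  -0.43  0.77  1.78] e 0.0 dq 0.73 clr 147.0 top 262
[-0.095 -0.133  0.242] 30.5 [ 0.7  -0.41 -0.78  2.29 -0.41  0.64  1.76] e 0.0 dq 0.05 clr 120.0 top 259
[-0.06  -0.133  0.238] 34.0 [ 0.76 -0.31 -0.86  2.28 -0.36  0.5   1.72] e 0.0 dq 0.05 clr 96.0 top 257
[-0.04  -0.133  0.238] 38.0 [ 0.79 -0.26 -0.92  2.29 -0.33  0.37  1.7 ] e 0.0 dq 0.04 clr 85.0 top 257
[-0.02  -0.133  0.237] 42.0 [ 0.87 -0.2  -1.01  2.29 -0.27  0.23  1.65] e 0.0 dq 0.05 clr 76.0 top 258
[-0.01  -0.133  0.238] 44.5 [ 0.96 -0.17 -1.11  2.3  -0.22  0.15  1.61] e 0.0 dq 0.04 clr 73.0 top 259
[ 0.    -0.133  0.238] 47.0 [ 1.13 -0.14 -1.27  2.3  -0.17  0.07  1.57] e 0.0 dq 0.07 clr 70.0 top 260
[ 0.006 -0.133  0.238] 50.0 [ 1.35 -0.18 -1.47  2.3  -1.22  0.06  2.6 ] e 0.0284 dq 0.02 clr 72.0 top 261
[ 0.012 -0.133  0.239] 53.0 [ 1.36 -0.16 -1.47  2.29 -1.2   0.06  2.6 ] e 0.0746 dq 0.01 clr 74.0 top 262
[ 0.017 -0.133  0.238] 57.0 [ 1.37 -0.14 -1.47  2.28 -1.18  0.06  2.6 ] e 0.1395 dq 0.01 clr 81.0 top 261
[ 0.022 -0.133  0.236] 61.0 [ 1.37 -0.11 -1.47  2.27 -1.16 
[... 325 characters left out ...]
 2.53] e 0.4206 dq 0.05 clr 123.0 top 247
[ 0.04  -0.133  0.217] 76.0 [-1.5   0.54  1.34  2.2  -1.27  0.06  2.31] e 0.458 dq 0.09 clr 138.0 top 241
[ 0.04  -0.133  0.214] 82.5 [-1.88  2.12  1.26  2.18 -1.27  0.06  0.68] e 0.4478 dq 0.01 clr 158.0 top 238
[ 0.04  -0.133  0.212] 89.0 [-1.84  2.12  1.29  2.16 -1.27  0.06  0.66] e 0.449 dq 0.01 clr 177.0 top 235
[ 0.04  -0.133  0.207] 89.0 [-1.84  2.12  1.28  2.16 -1.27  0.06  0.66] e 0.4488 dq 0.0 clr 182.0 top 230
[ 0.04  -0.133  0.202] 89.0 [-1.85  2.12  1.28  2.16 -1.27  0.06  0.66] e 0.4487 dq 0.0 clr 187.0 top 225
([-0.1101, 0.4355, -0.0607], [0.0875, -0.9379, 0.382]) [ 0.42910942 -0.29771134  0.15071202] [0.43560624 0.03923633 0.19559991]
```

```bash
cat > plan3.py <<'E'
from ik import *
from scipy.spatial.transform import Slerp
def clear(H,a):
    a=np.radians(a); px=np.array([np.cos(a),np.sin(a)]); return ((np.array([-.1,.28])-[H[0],H[2]])@px+S)*1e3
def T3(w): return tgt(w[0],np.radians(w[1]),1,yaw+np.radians(w[2]))
def sim(W,q,n=8,verbose=1):
    p0,r0=fk(q,x,s); worst=0
    for w in W:
        p1,r1=T3(w); m=max(n,int((r0.inv()*r1).magnitude()/.05)); sl=Slerp([0,1],R.concatenate([r0,r1])); dm=0
        for k in range(1,m+1):
            qo=q; q,e=ik(p0+(p1-p0)*k/m,sl(k/m),q); worst=max(worst,e); dm=max(dm,np.abs(q-qo).max())
        if verbose: print(w,q.round(2),"e",round(e,4),"dq",round(dm,2),"clr",round(clear(*w[:2])))
        p0,r0=p1,r1
    return q,worst
Y=-.133
def path(psi):
    return [([-.13,Y,.245],27,psi),([-.06,Y,.238],36,psi),([-.02,Y,.237],43,psi),([0,Y,.238],48,psi),([.012,Y,.239],54,psi),([.022,Y,.236],61,psi),([.030,Y,.228],68,psi*.6),([.040,Y,.217],76,psi*.2),([.040,Y,.212],89,0),([.040,Y,.202],89,0)]
if __name__=="__main__":
    q=np.array(robot.state()["joint_positions"])
    for psi in(-20,-12,-6,0,10): print(psi,sim(path(psi),q,verbose=0))
E
time python3 plan3.py
```

```text
-20 (array([-1.84583074,  2.12      ,  1.27671708,  2.15576285, -1.27      ,
        0.06      ,  0.65567726]), np.float64(0.5035888216489577))
-12 (array([-1.84583074,  2.12      ,  1.27671708,  2.15576285, -1.27      ,
        0.06      ,  0.65567726]), np.float64(0.4718484267241546))
-6 (array([ 0.71524603,  1.04215454, -0.90178226,  2.26933271,  3.26505689,
        1.37889947, -0.84041897]), np.float64(8.580661782497945e-07))
0 (array([-1.84583074,  2.12      ,  1.27671708,  2.15576285, -1.27      ,
        0.06      ,  0.65567726]), np.float64(0.4616956931688029))
10 (array([-1.84583074,  2.12      ,  1.27671708,  2.15576285, -1.27      ,
        0.06      ,  0.65567726]), np.float64(0.49888322054496764))
real	0m15.669s
user	0m16.154s
sys	0m0.081s
```

```bash
python3 - <<'E'
from plan3 import *
q=np.array(robot.state()["joint_positions"])
for psi in(-6,-20,20,30): print(psi);sim(path(psi)[:6] if psi!=-6 else path(psi),q)
E
```

```text
-6
([-0.13, -0.133, 0.245], 27, -6) [ 0.66 -0.5  -0.78  2.29 -0.36  0.77  1.57] e 0.0 dq 0.22 clr 142
([-0.06, -0.133, 0.238], 36, -6) [ 1.08 -0.5  -1.15  2.28 -0.67  0.51  1.83] e 0.0 dq 0.06 clr 91
([-0.02, -0.133, 0.237], 43, -6) [ 1.22 -0.4  -1.34  2.29 -0.73  0.27  1.89] e 0.0 dq 0.03 clr 70
([0, -0.133, 0.238], 48, -6) [ 1.27 -0.2  -1.47  2.3   0.78  0.09  0.46] e 0.0 dq 1.32 clr 63
([0.012, -0.133, 0.239], 54, -6) [ 1.11  0.17 -1.45  2.33  1.91  0.46 -0.48] e 0.0 dq 0.48 clr 66
([0.022, -0.133, 0.236], 61, -6) [ 0.96  0.4  -1.35  2.36  2.23  0.74 -0.64] e 0.0 dq 0.05 clr 78
([0.03, -0.133, 0.228], 68, -3.5999999999999996) [ 0.88  0.59 -1.23  2.37  2.55  0.93 -0.74] e 0.0 dq 0.04 clr 99
([0.04, -0.133, 0.217], 76, -1.2000000000000002) [ 0.82  0.79 -1.09  2.35  2.88  1.1  -0.79] e 0.0 dq 0.04 clr 126
([0.04, -0.133, 0.212], 89, 0) [ 0.73  1.02 -0.92  2.28  3.25  1.37 -0.84] e 0.0 dq 0.05 clr 165
([0.04, -0.133, 0.202], 89, 0) [ 0.72  1.04 -0.9   2.27  3.27  1.38 -0.84] e 0.0 dq 0.0 clr 175
-20
([-0.13, -0.133, 0.245], 27, -20) [ 0.73 -0.5  -0.96  2.24 -0.22  0.8   1.12] e 0.0 dq
[... 1002 characters left out ...]
lr 66
([0.022, -0.133, 0.236], 61, 20) [-1.35 -0.38  1.34  2.34 -0.53  0.06  2.6 ] e 0.1506 dq 0.0 clr 78
30
([-0.13, -0.133, 0.245], 27, 30) [ 0.54 -0.28 -0.35  2.23 -0.54  0.88  2.6 ] e 0.0 dq 0.2 clr 142
([-0.06, -0.133, 0.238], 36, 30) [-0.51 -0.2   0.62  2.26 -0.48  0.61  2.6 ] e 0.0 dq 0.18 clr 91
([-0.02, -0.133, 0.237], 43, 30) [-1.18 -0.34  1.27  2.26 -0.36  0.42  2.6 ] e 0.0 dq 0.11 clr 70
([0, -0.133, 0.238], 48, 30) [-1.27 -0.41  1.34  2.29 -0.35  0.29  2.6 ] e 0.038 dq 0.03 clr 63
([0.012, -0.133, 0.239], 54, 30) [-1.3  -0.46  1.34  2.33 -0.34  0.15  2.6 ] e 0.0844 dq 0.02 clr 66
([0.022, -0.133, 0.236], 61, 30) [-1.33 -0.48  1.34  2.36 -0.35  0.06  2.6 ] e 0.1432 dq 0.02 clr 78
```

```bash
cat > loop.py <<'E'
from plan3 import *
def L(az,r,z,dy=0,a=0): # paddle pitch a, yaw az+dy
    az=np.radians(az); rr=tilt(np.radians(a),az+np.radians(dy))*R.from_euler("z",np.pi)
    return np.array([r*np.cos(az),r*np.sin(az),z]),rr,az,r
def sim2(V,q,verbose=1):
    worst=0
    p0,r0=fk(q,x,s); az0=np.arctan2(p0[1],p0[0]); R0=np.hypot(*p0[:2])
    for v in V:
        p1,r1,az1,R1=L(*v); m=max(6,int((r0.inv()*r1).magnitude()/.06),int(np.linalg.norm(p1-p0)/.03)); sl=Slerp([0,1],R.concatenate([r0,r1]))
        for k in range(1,m+1):
            f=k/m; az=az0+(az1-az0)*f; rr=R0+(R1-R0)*f; z=p0[2]+(p1[2]-p0[2])*f
            q,e=ik(np.array([rr*np.cos(az),rr*np.sin(az),z]),sl(f),q); worst=max(worst,e)
        if verbose: print(v,p1.round(2),q.round(2),"e",round(worst,4))
        p0,r0,az0,R0=p1,r1,az1,R1
    return q
E
python3 - <<'E'
from loop import *
q=np.array(robot.state()["joint_positions"])
for V in([(-35,.45,.35,30),(-85,.45,.35,30),(-85,.8,.4,30),(0,.8,.42,10),(0,.5,.35,10)],
         [(-35,.45,.35,30),(-85,.45,.35,30),(-85,.75,.4,30,40),(0,.75,.42,10,40),(0,.5,.35,10)],
         [(-35,.5,.45,30),(-85,.4,.45,30),(-85,.75,.3,30),(0,.75,.42,10),(0,.5,.35,10)]):
    sim2(V,q); print()
E
```

```text
(-35, 0.45, 0.35, 30) [ 0.37 -0.26  0.35] [ 1.26 -0.08 -0.69  1.66 -0.05  1.54  2.05] e 0.0
(-85, 0.45, 0.35, 30) [ 0.04 -0.45  0.35] [ 1.58 -0.09 -0.19  1.68 -0.02  1.55  2.01] e 0.0
(-85, 0.8, 0.4, 30) [ 0.07 -0.8   0.4 ] [ 1.44  0.93 -0.08  0.19  0.07  2.03  2.03] e 0.0
(0, 0.8, 0.42, 10) [0.8  0.   0.42] [-0.13  0.99  1.12  0.16 -1.03  2.06  1.78] e 0.0185
(0, 0.5, 0.35, 10) [0.5  0.   0.35] [-1.27 -0.07  1.14  1.62  0.07  1.55  1.62] e 0.0185

(-35, 0.45, 0.35, 30) [ 0.37 -0.26  0.35] [ 1.26 -0.08 -0.69  1.66 -0.05  1.54  2.05] e 0.0
(-85, 0.45, 0.35, 30) [ 0.04 -0.45  0.35] [ 1.58 -0.09 -0.19  1.68 -0.02  1.55  2.01] e 0.0
(-85, 0.75, 0.4, 30, 40) [ 0.07 -0.75  0.4 ] [ 1.61  0.18 -0.01  1.47 -0.48  0.96  2.38] e 0.0
(0, 0.75, 0.42, 10, 40) [0.75 0.   0.42] [ 0.58  0.15 -0.66  1.49  0.01  0.84  1.7 ] e 0.0
(0, 0.5, 0.35, 10) [0.5  0.   0.35] [ 0.56  0.06 -0.67  1.55  0.04  1.55  1.63] e 0.0

(-35, 0.5, 0.45, 30) [ 0.41 -0.29  0.45] [ 1.18  0.08 -0.71  1.33  0.05  1.75  1.97] e 0.0
(-85, 0.4, 0.45, 30) [ 0.03 -0.4   0.45] [ 1.6  -0.18 -0.19  1.56 -0.03  1.76  2.02] e 0.0
(-85, 0.75, 0.3, 30) [ 0.07 -0.75  0.3 ] [ 1.49  0.62 -0.13  0.91  0.08  1.61  2.  ] e 0.0
(0, 0.75, 0.42, 10) [0.75 0.   0.42] [ 0.08  0.71 -0.42  0.53  0.29  1.93  1.6 ] e 0.0
(0, 0.5, 0.35, 10) [0.5  0.   0.35] [ 0.37  0.04 -0.47  1.56  0.02  1.54  1.64] e 0.0
```

```bash
cat > scan.py <<'E'
from loop import *
q0=np.array(robot.state()["joint_positions"])
for r in(.6,.7,.8):
  for z in(.2,.3):
    for dm in(48,20,-10,-40):
      q=sim2([(-35,r,z,48,15),(-35,r,z,dm,40),(-35,r,z,dm,55),(-35,r,z,48,70)],q0,0)
      p1,r1,_,_=L(-35,r,z,48,70); P,Q=fk(q,x,s)
      print(r,z,dm,q.round(2),"err",np.linalg.norm(P-p1).round(3),round((Q.inv()*r1).magnitude(),3))
E
python3 scan.py
```

```text
0.6 0.2 48 [ 2.11  0.93 -1.47  1.94 -0.01  0.59  2.6 ] err 0.032 0.29
0.6 0.2 20 [-0.64 -0.5   1.31  2.21 -0.26  0.4   2.6 ] err 0.02 0.412
0.6 0.2 -10 [ 0.04  0.69  1.23  2.18  4.41  1.69 -2.36] err 0.0 0.0
0.6 0.2 -40 [ 0.04  0.69  1.23  2.18  4.41  1.69 -2.36] err 0.0 0.0
0.6 0.3 48 [ 2.09  0.68 -1.47  1.76 -0.27  0.88  2.6 ] err 0.03 0.367
0.6 0.3 20 [-0.48 -0.5   1.15  2.09 -0.36  0.61  2.6 ] err 0.017 0.336
0.6 0.3 -10 [-0.48 -0.5   1.15  2.09 -0.36  0.61  2.6 ] err 0.017 0.336
0.6 0.3 -40 [-0.48 -0.5   1.15  2.09 -0.36  0.61  2.6 ] err 0.017 0.336
0.7 0.2 48 [ 1.99  1.07 -1.47  1.86  0.16  0.44  2.6 ] err 0.012 0.135
0.7 0.2 20 [ 1.99  1.07 -1.47  1.86  0.16  0.44  2.6 ] err 0.012 0.135
0.7 0.2 -10 [ 2.05  1.07 -1.45  2.1   4.41  0.06 -1.58] err 0.016 0.272
0.7 0.2 -40 [ 0.22  0.66  0.95  1.95  4.41  1.49 -2.45] err 0.0 0.0
0.7 0.3 48 [ 1.97  0.82 -1.47  1.71 -0.11  0.67  2.6 ] err 0.015 0.199
0.7 0.3 20 [ 1.97  0.82 -1.47  1.71 -0.11  0.67  2.6 ] err 0.015 0.199
0.7 0.3 -10 [-0.74 -0.5   1.34  2.02 -0.3   0.42  2.6 ] err 0.029 0.329
0.7 0.3 -40 [-0.74 -0.5   1.34  2.02 -0.3   0.42  2.6 ] err 0.029 0.329
0.8 0.2 48 [ 1.82  1.23 -1.47  1.63  0.3   0.49  2.6 ] err 0.002 0.054
0.8 0.2 20 [ 1.82  1.23 -1.47  1.63  0.3   0.49  2.6 ] err 0.002 0.054
0.8 0.2 -10 [ 1.82  1.23 -1.47  1.63  0.3   0.49  2.6 ] err 0.002 0.054
0.8 0.2 -40 [ 1.83  1.08 -1.35  1.88  4.41  0.06 -1.6 ] err 0.015 0.293
0.8 0.3 48 [ 1.81  1.02 -1.47  1.55  0.08  0.59  2.6 ] err 0.003 0.071
0.8 0.3 20 [ 1.81  1.02 -1.47  1.55  0.08  0.59  2.6 ] err 0.003 0.071
0.8 0.3 -10 [ 1.81  1.02 -1.47  1.55  0.08  0.59  2.6 ] err 0.003 0.071
0.8 0.3 -40 [ 1.81  1.02 -1.47  1.55  0.08  0.59  2.6 ] err 0.003 0.071
```

```bash
cat > jp.py <<'E'
from loop import *
def track(Q,q,verbose=1,n=12):
    qa=np.array(q)
    for Qi in Q:
        for k in range(1,n+1):
            qd=qa+(Qi-qa)*k/n; P,r=fk(qd,x,s); q,e=ik(P,r,q)
        qa=Qi
        if verbose: print("want",np.round(Qi,2),"got",q.round(2),"e",round(e,4),"TCP",P.round(3),"hole",(P+r.apply([-S,0,-E])).round(3),"a",np.degrees(np.arcsin(-r.as_matrix()[2,0])).round(0))
    return q
E
python3 - <<'E'
from jp import *
q0=np.array(robot.state()["joint_positions"])
b=q0.copy()
A=b.copy();A[[1,5]]=[.15,.6]
B=A.copy();B[[4,5,6]]=[1.5,.5,.86]
C=A.copy();C[[4,5,6]]=[2.9,.5,-.54]
q=track([A,B,C],q0)
print(sim([([.0,-.133,.238],58,15),([.022,-.133,.236],63,8),([.04,-.133,.217],76,0),([.04,-.133,.212],89,0)],q))
E
```

```text
want [ 1.17  0.15 -0.73  1.8   0.18  0.6   2.18] got [ 1.19  0.15 -0.75  1.8   0.19  0.6   2.17] e 0.0 TCP [ 0.599 -0.368  0.257] hole [ 0.679 -0.336  0.304] a 26.0
want [ 1.17  0.15 -0.73  1.8   1.5   0.5   0.86] got [ 0.95  0.12 -0.49  1.81  1.47  0.47  0.86] e 0.0 TCP [ 0.606 -0.532  0.406] hole [ 0.679 -0.503  0.466] a 36.0
want [ 1.17  0.15 -0.73  1.8   2.9   0.5  -0.54] got [ 1.09  0.14 -0.64  1.81  2.91  0.5  -0.57] e 0.0 TCP [ 0.705 -0.459  0.578] hole [ 0.728 -0.397  0.653] a 49.0
([0.0, -0.133, 0.238], 58, 15) [ 0.75  0.07 -0.72  2.38  3.9   0.36 -2.08] e 0.0 dq 0.12 clr 82
([0.022, -0.133, 0.236], 63, 8) [ 0.55  0.16 -0.65  2.39  3.19  0.48 -1.49] e 0.0 dq 0.11 clr 83
([0.04, -0.133, 0.217], 76, 0) [ 0.35  0.5  -0.59  2.37  2.9   1.04 -1.21] e 0.0 dq 0.07 clr 126
([0.04, -0.133, 0.212], 89, 0) [ 0.3   0.76 -0.52  2.29  3.09  1.42 -1.21] e 0.0 dq 0.05 clr 165
(array([ 0.30311352,  0.76479285, -0.51696607,  2.29363944,  3.08596928,
        1.4197777 , -1.21356467]), np.float64(1.2528252435473064e-08))
```

```bash
python3 - <<'E'
from jp import *
seeds=[np.array(v) for v in([.75,.07,-.72,2.38,3.9,.36,-2.08],[.55,.16,-.65,2.39,3.19,.48,-1.49],[.9,-.2,-.4,2.3,3.9,.3,-2.],[.5,0,0,2.3,2.5,.4,-1],[.3,0,-.3,2.4,1.7,.2,-.3])]
for ym in(1,-1):
 for xh in(-.14,-.1,-.06,-.03,0):
  for a in(35,45,55):
    o=[]
    for ps in(0,10,20,30,45,60):
        p,r=T3(([xh,-.133,.235],a,ps*ym)); c=[t for t in (ik(p,r,q) for q in seeds) if t[1]<2e-3 and t[0][4]>1]
        o.append(f"{ps}:{c[0][0][4]:.1f}/{c[0][0][5]:.2f}" if c else f"{ps}:--")
    print(ym,xh,a,*o)
E
```

```text
1 -0.14 35 0:-- 10:-- 20:-- 30:-- 45:-- 60:--
1 -0.14 45 0:-- 10:-- 20:-- 30:-- 45:-- 60:--
1 -0.14 55 0:-- 10:-- 20:-- 30:-- 45:-- 60:--
1 -0.1 35 0:-- 10:-- 20:-- 30:-- 45:-- 60:--
1 -0.1 45 0:-- 10:-- 20:-- 30:-- 45:-- 60:--
1 -0.1 55 0:-- 10:-- 20:-- 30:-- 45:-- 60:--
1 -0.06 35 0:-- 10:-- 20:-- 30:-- 45:-- 60:--
1 -0.06 45 0:-- 10:-- 20:-- 30:-- 45:-- 60:--
1 -0.06 55 0:-- 10:-- 20:-- 30:-- 45:-- 60:--
1 -0.03 35 0:-- 10:-- 20:-- 30:-- 45:-- 60:--
1 -0.03 45 0:-- 10:-- 20:-- 30:-- 45:-- 60:--
1 -0.03 55 0:-- 10:-- 20:4.4/0.43 30:-- 45:-- 60:--
1 0 35 0:-- 10:-- 20:-- 30:-- 45:-- 60:--
1 0 45 0:-- 10:1.2/0.37 20:-- 30:-- 45:-- 60:--
1 0 55 0:2.5/0.26 10:3.7/0.24 20:4.4/0.38 30:-- 45:-- 60:--
-1 -0.14 35 0:-- 10:-- 20:-- 30:-- 45:-- 60:1.0/1.53
-1 -0.14 45 0:-- 10:-- 20:-- 30:-- 45:1.0/1.23 60:1.2/1.70
-1 -0.14 55 0:-- 10:-- 20:-- 30:-- 45:1.3/1.50 60:1.3/1.77
-1 -0.1 35 0:-- 10:-- 20:-- 30:-- 45:-- 60:1.1/1.55
-1 -0.1 45 0:-- 10:-- 20:-- 30:-- 45:1.2/1.41 60:1.3/1.70
-1 -0.1 55 0:-- 10:-- 20:-- 30:1.4/0.99 45:1.4/1.50 60:1.3/1.77
-1 -0.06 35 0:-- 10:-- 20:-- 30:-- 45:1.1/1.34 60:1.2/1.70
-1 -0.06 45 0:-- 10:1.0/0.42 20:1.0/0.59 30:1.1/0.83 45:1.3/1.47 60:1.3/1.71
-1 -0.06 55 0:-- 10:-- 20:1.5/0.69 30:1.5/1.14 45:1.5/1.50 60:1.4/1.77
-1 -0.03 35 0:-- 10:-- 20:-- 30:-- 45:1.2/1.41 60:1.3/1.70
-1 -0.03 45 0:-- 10:1.0/0.38 20:1.1/0.59 30:1.3/1.06 45:1.4/1.47 60:1.3/1.67
-1 -0.03 55 0:-- 10:1.8/0.43 20:1.6/0.75 30:1.5/1.11 45:1.5/1.50 60:1.5/1.78
-1 0 35 0:-- 10:-- 20:-- 30:1.1/1.08 45:1.3/1.49 60:1.3/1.67
-1 0 45 0:-- 10:1.1/0.37 20:1.3/0.77 30:1.4/1.17 45:1.4/1.47 60:1.4/1.68
-1 0 55 0:2.5/0.26 10:1.9/0.49 20:1.6/0.79 30:1.6/1.12 45:1.5/1.50 60:1.5/1.78
```

```bash
cat > plan4.py <<'E'
from jp import *
Y=-.133
def B0(q0):
    A=q0.copy();A[[1,5]]=[.15,.7]
    B=A.copy();B[[4,5,6]]=[1.3,.7,1.1]
    return [A,B]
def W4(k=1): return [([-.22,Y-.05,.31],38,-38*k),([-.14,Y,.238],42,-38*k),([-.06,Y,.236],48,-32*k),([0,Y,.238],56,-24*k),([.012,Y,.239],59,-20*k),([.022,Y,.236],64,-15*k),([.030,Y,.228],70,-9*k),([.040,Y,.217],77,-4*k),([.040,Y,.213],89,0),([.040,Y,.202],89,0)]
if __name__=="__main__":
    q0=np.array(robot.state()["joint_positions"])
    q=track(B0(q0),q0)
    for k in(1,.8): print(sim(W4(k),q)[1])
E
python3 plan4.py
```

```text
want [ 1.17  0.15 -0.73  1.8   0.18  0.7   2.18] got [ 1.19  0.15 -0.75  1.8   0.19  0.7   2.18] e 0.0 TCP [ 0.571 -0.358  0.238] hole [ 0.657 -0.328  0.279] a 22.0
want [ 1.17  0.15 -0.73  1.8   1.3   0.7   1.1 ] got [ 0.99  0.13 -0.53  1.81  1.27  0.67  1.11] e 0.0 TCP [ 0.539 -0.551  0.37 ] hole [ 0.626 -0.534  0.415] a 26.0
([-0.22, -0.183, 0.31], 38, -38) [-0.48 -0.5  -0.27  2.35  0.57  1.18  0.03] e 0.0 dq 0.32 clr 175
([-0.14, -0.133, 0.238], 42, -38) [-0.49 -0.12 -0.31  2.3   0.84  1.02 -0.33] e 0.0 dq 0.05 clr 157
([-0.06, -0.133, 0.236], 48, -32) [-0.43  0.02 -0.26  2.26  1.12  0.89 -0.41] e 0.0 dq 0.04 clr 105
([0, -0.133, 0.238], 56, -24) [-0.38  0.11 -0.21  2.28  1.53  0.78 -0.61] e 0.0 dq 0.06 clr 78
([0.012, -0.133, 0.239], 59, -20) [-0.36  0.13 -0.19  2.31  1.73  0.74 -0.73] e 0.0 dq 0.03 clr 76
([0.022, -0.133, 0.236], 64, -15) [-0.32  0.18 -0.17  2.36  2.06  0.75 -0.96] e 0.0 dq 0.04 clr 85
([0.03, -0.133, 0.228], 70, -9) [-0.19  0.29 -0.21  2.39  2.45  0.87 -1.21] e 0.0 dq 0.05 clr 103
([0.04, -0.133, 0.217], 77, -4) [-0.15  0.45 -0.16  2.38  2.76  1.07 -1.38] e 0.
[... 593 characters left out ...]
-19.200000000000003) [-0.42  0.07 -0.13  2.33  1.62  0.68 -0.62] e 0.0 dq 0.06 clr 78
([0.012, -0.133, 0.239], 59, -16.0) [-0.39  0.1  -0.11  2.35  1.83  0.65 -0.76] e 0.0 dq 0.03 clr 76
([0.022, -0.133, 0.236], 64, -12.0) [-0.34  0.16 -0.11  2.38  2.17  0.7  -1.02] e 0.0 dq 0.04 clr 85
([0.03, -0.133, 0.228], 70, -7.2) [-0.22  0.28 -0.16  2.4   2.53  0.84 -1.25] e 0.0 dq 0.05 clr 103
([0.04, -0.133, 0.217], 77, -3.2) [-0.17  0.45 -0.12  2.38  2.79  1.06 -1.41] e 0.0 dq 0.04 clr 129
([0.04, -0.133, 0.213], 89, 0) [-0.14  0.69 -0.08  2.32  2.96  1.42 -1.49] e 0.0 dq 0.05 clr 164
([0.04, -0.133, 0.202], 89, 0) [-0.14  0.72 -0.08  2.31  2.97  1.45 -1.5 ] e 0.0 dq 0.0 clr 175
0.07472930283164322
```

```bash
cat > gen.py <<'E'
from plan4 import *
def fmt(v): return [float(f"{a:.3f}")+0. for a in v]
def rows(poses):
    "poses: dense list; print calls of <=10 rows, chained, starting at measured pose"
    b=pose(); i=0; cur=[]
    calls=[]
    for k,(P,r) in enumerate(poses):
        d=r0=None
        rv=(b[1].inv()*r).as_rotvec()/.5
        if len(cur)==10 or np.abs(rv).max()>.98:
            calls.append(cur); b=poses[k-1]; cur=[]; rv=(b[1].inv()*r).as_rotvec()/.5
        cur.append([fmt(b[1].inv().apply(P-b[0])/.75),fmt(rv)])
    calls.append(cur)
    for c in calls: print(len(c),str(c).replace("-0.0,","0,").replace("0.0,","0,"))
def interp(p0,r0,p1,r1,dt=.03,dr=.09,hold=0):
    m=max(1,int(np.ceil(max(np.linalg.norm(p1-p0)/dt,(r0.inv()*r1).magnitude()/dr)))); sl=Slerp([0,1],R.concatenate([r0,r1]))
    return [(p0+(p1-p0)*k/m,sl(k/m)) for k in range(1,m+1)]+[(p1,r1)]*hold
E
python3 - <<'E'
from gen import *
q0=np.array(robot.state()["joint_positions"])
Qs=B0(q0); ps=[]; qa=q0
for Qi,n in zip(Qs,(7,14)):
    for k in range(1,n+1): ps.append(fk(qa+(Qi-qa)*k/n,x,s))
    qa=Qi
o=[pose()]+ps
print(max(np.linalg.norm(a[0]-b[0]) for a,b in zip(o,o[1:])),max((a[1].inv()*b[1]).magnitude() for a,b in zip(o,o[1:])))
ps.append(ps[-1])
rows(ps)
q=track(Qs,q0,0)
W=W4(); W[0]=([-.16,-.25,.29],38,-45); sim(W[:3],q)
E
```

```text
0.026877924711445855 0.07550027332282822
10 [[[-0.025, -0.019, -0.009], [0.101, -0.112, -0.001]], [[-0.049, -0.038, -0.021], [0.203, -0.224, -0.002]], [[-0.074, -0.056, -0.035], [0.304, -0.336, -0.006]], [[-0.098, -0.074, -0.052], [0.405, -0.448, -0.01]], [[-0.122, -0.091, -0.071], [0.506, -0.56, -0.016]], [[-0.145, -0.107, -0.093], [0.607, -0.672, -0.023]], [[-0.167, -0.122, -0.116], [0.708, -0.784, -0.031]], [[-0.154, -0.141, -0.119], [0.787, -0.736, 0.027]], [[-0.141, -0.161, -0.123], [0.87, -0.694, 0.085]], [[-0.129, -0.18, -0.129], [0.957, -0.659, 0.141]]]
9 [[[0.008, -0.022, -0.001], [0.097, 0.034, 0.032]], [[0.015, -0.045, -0.002], [0.197, 0.061, 0.063]], [[0.02, -0.068, -0.006], [0.299, 0.08, 0.095]], [[0.023, -0.091, -0.01], [0.402, 0.091, 0.125]], [[0.026, -0.113, -0.015], [0.505, 0.095, 0.155]], [[0.026, -0.136, -0.022], [0.609, 0.09, 0.184]], [[0.026, -0.158, -0.029], [0.713, 0.077, 0.211]], [[0.023, -0.18, -0.038], [0.816, 0.057, 0.237]], [[0.019, -0.201, -0.047], [0.917, 0.028, 0.262]]]
3 [[[-0.008, -0.022, -0.001], [0.097, -0.036, 0.032]], [[-0.017, -0.044, -0.002], [0.191, -0.079, 0.063]], [[-0.017, -0.044, -0.002], [0.191, -0.079, 0.063]]]
([-0.16, -0.25, 0.29], 38, -45) [ 0.62 -0.46 -0.91  2.25  0.28  0.85  0.37] e 0.0 dq 0.07 clr 140
([-0.14, -0.133, 0.238], 42, -38) [ 0.8  -0.42 -1.38  2.26  0.41  0.75  0.06] e 0.0 dq 0.07 clr 157
([-0.06, -0.133, 0.236], 48, -32) [ 0.66  0.18 -1.37  2.22  1.26  1.01 -0.45] e 0.0 dq 0.29 clr 105
```

```bash
cat > scan2.py <<'E'
from gen import *
q0=np.array(robot.state()["joint_positions"])
for j5,j6 in((1.3,.7),(2.0,.7),(2.6,.6)):
  A=q0.copy();A[[1,5]]=[.15,.7]; B=A.copy();B[[4,5,6]]=[j5,j6,2.4-j5]
  qb=track([A,B],q0,0)
  for mid in([],[([-.16,-.25,.29],38,-45)],[([-.13,-.3,.30],45,-30)],[([-.12,-.32,.30],55,-40)],[([-.12,-.32,.30],50,-60)],[([-.15,-.20,.27],48,-50)]):
    W=mid+W4()[1:]; q=qb; m=[]
    w=0
    for i in range(len(W)):
        q,e=sim([W[i]],q,verbose=0) ; w=max(w,e); m.append(q.copy())
    m=np.array(m); print(j5,mid,"worst",round(w,4),"j3",m[:,2].min().round(2),m[:,2].max().round(2),"j2min",m[:,1].min().round(2),"j4",m[:,3].max().round(2),"j6min",m[:,5].min().round(2),m[-1].round(2))
E
python3 scan2.py
```

```text
1.3 [] worst 0.0 j3 -1.37 -0.65 j2min -0.29 j4 2.36 j6min 0.82 [ 0.45  0.86 -0.65  2.28  3.15  1.43 -1.1 ]
1.3 [([-0.16, -0.25, 0.29], 38, -45)] worst 0.0 j3 -1.37 -0.65 j2min -0.46 j4 2.36 j6min 0.75 [ 0.45  0.86 -0.65  2.28  3.15  1.43 -1.1 ]
1.3 [([-0.13, -0.3, 0.3], 45, -30)] worst 0.5116 j3 -1.47 1.29 j2min -0.5 j4 2.4 j6min 0.06 [-1.85  2.12  1.28  2.16 -1.27  0.06  0.66]
1.3 [([-0.12, -0.32, 0.3], 55, -40)] worst 0.0 j3 -1.32 -0.64 j2min -0.39 j4 2.41 j6min 0.51 [ 0.44  0.85 -0.64  2.28  3.15  1.43 -1.11]
1.3 [([-0.12, -0.32, 0.3], 50, -60)] worst 0.0 j3 -1.06 -0.53 j2min -0.15 j4 2.37 j6min 0.84 [ 0.32  0.8  -0.53  2.28  3.11  1.44 -1.19]
1.3 [([-0.15, -0.2, 0.27], 48, -50)] worst 0.0 j3 -1.31 -0.62 j2min -0.2 j4 2.36 j6min 0.88 [ 0.42  0.84 -0.62  2.28  3.14  1.43 -1.12]
2.0 [] worst 0.0 j3 -1.19 -0.61 j2min -0.19 j4 2.36 j6min 0.88 [ 0.41  0.84 -0.61  2.28  3.14  1.43 -1.13]
2.0 [([-0.16, -0.25, 0.29], 38, -45)] worst 0.0 j3 -1.37 -0.65 j2min -0.41 j4 2.36 j6min 0.84 [ 0.45  0.86 -0.65  2.28  3.15  1.43 -1.1 ]
2.0 [([-0.13, -0.3, 0.3], 45, -30)] worst 0.0 j3 -1.37 -0.55 j2m
[... 570 characters left out ...]
3.14  1.43 -1.13]
2.6 [([-0.16, -0.25, 0.29], 38, -45)] worst 0.0 j3 -1.31 -0.64 j2min -0.4 j4 2.36 j6min 0.87 [ 0.43  0.85 -0.64  2.28  3.15  1.43 -1.11]
2.6 [([-0.13, -0.3, 0.3], 45, -30)] worst 0.0 j3 -1.37 -0.5 j2min -0.47 j4 2.41 j6min 0.53 [ 0.45  0.86 -0.65  2.28  3.15  1.43 -1.1 ]
2.6 [([-0.12, -0.32, 0.3], 55, -40)] worst 0.0 j3 -1.14 -0.58 j2min -0.34 j4 2.42 j6min 0.57 [ 0.37  0.82 -0.58  2.28  3.12  1.43 -1.16]
2.6 [([-0.12, -0.32, 0.3], 50, -60)] worst 0.0 j3 -1.01 -0.49 j2min -0.14 j4 2.37 j6min 0.82 [ 0.28  0.79 -0.49  2.29  3.09  1.44 -1.22]
2.6 [([-0.15, -0.2, 0.27], 48, -50)] worst 0.0 j3 -1.18 -0.56 j2min -0.16 j4 2.37 j6min 0.85 [ 0.35  0.81 -0.56  2.28  3.12  1.44 -1.17]
```

Emit:
apply_moves:
  motion:
    - [[-0.025,-0.019,-0.009],[0.101,-0.112,-0.001]]
    - [[-0.049,-0.038,-0.021],[0.203,-0.224,-0.002]]
    - [[-0.074,-0.056,-0.035],[0.304,-0.336,-0.006]]
    - [[-0.098,-0.074,-0.052],[0.405,-0.448,-0.01]]
    - [[-0.122,-0.091,-0.071],[0.506,-0.56,-0.016]]
    - [[-0.145,-0.107,-0.093],[0.607,-0.672,-0.023]]
    - [[-0.167,-0.122,-0.116],[0.708,-0.784,-0.031]]
    - [[-0.154,-0.141,-0.119],[0.787,-0.736,0.027]]
    - [[-0.141,-0.161,-0.123],[0.87,-0.694,0.085]]
    - [[-0.129,-0.18,-0.129],[0.957,-0.659,0.141]]

```text
time_s: 10.02
eef_pos: [0.5527, -0.4074, 0.2447]
ee_rot: [-0.208, 2.69, -0.607]
ft_force: [-0.5, 0.2, -0.9]
opening: 0.564
gripper_force: 62.6
```

Emit:
apply_moves:
  motion:
    - [[0.008,-0.022,-0.001],[0.097,0.034,0.032]]
    - [[0.015,-0.045,-0.002],[0.197,0.061,0.063]]
    - [[0.02,-0.068,-0.006],[0.299,0.08,0.095]]
    - [[0.023,-0.091,-0.01],[0.402,0.091,0.125]]
    - [[0.026,-0.113,-0.015],[0.505,0.095,0.155]]
    - [[0.026,-0.136,-0.022],[0.609,0.09,0.184]]
    - [[0.026,-0.158,-0.029],[0.713,0.077,0.211]]
    - [[0.023,-0.18,-0.038],[0.816,0.057,0.237]]
    - [[0.019,-0.201,-0.047],[0.917,0.028,0.262]]
    - [[0.019,-0.201,-0.047],[0.917,0.028,0.262]]

```text
time_s: 10.85
eef_pos: [0.5359, -0.5322, 0.3368]
ee_rot: [0.094, 2.465, -1.157]
ft_force: [0.1, 0.2, -2.3]
opening: 0.563
gripper_force: 62.7
```

```bash
python3 - <<'E'
from log import *
from gen import *
q=np.array(robot.state()["joint_positions"]); p0,r0=pose()
W=[([-.15,-.32,.30],50,-60),([-.15,-.133,.238],44,-42)]+W4()[2:]
print(sim(W,q)[1])
rows(interp(p0,r0,*T3(W[0]),hold=1))
E
```

```text
10.85 [ 0.5359 -0.5322  0.3368] [ 0.992  0.129 -0.536  1.814  1.105  0.674  1.263] [ 0.1  0.2 -2.3] 0.5634019568643722
([-0.15, -0.32, 0.3], 50, -60) [ 0.67 -0.15 -1.07  2.22  0.88  1.04 -0.33] e 0.0 dq 0.1 clr 116
([-0.15, -0.133, 0.238], 44, -42) [ 0.48 -0.09 -1.26  2.25  0.83  1.02 -0.39] e 0.0 dq 0.04 clr 164
([-0.06, -0.133, 0.236], 48, -32) [ 0.46  0.1  -1.15  2.23  1.2   0.94 -0.43] e 0.0 dq 0.05 clr 105
([0, -0.133, 0.238], 56, -24) [ 0.34  0.22 -0.96  2.25  1.61  0.9  -0.59] e 0.0 dq 0.05 clr 78
([0.012, -0.133, 0.239], 59, -20) [ 0.36  0.23 -0.93  2.28  1.79  0.86 -0.67] e 0.0 dq 0.02 clr 76
([0.022, -0.133, 0.236], 64, -15) [ 0.34  0.28 -0.85  2.33  2.08  0.87 -0.84] e 0.0 dq 0.04 clr 85
([0.03, -0.133, 0.228], 70, -9) [ 0.38  0.4  -0.8   2.37  2.45  0.96 -1.01] e 0.0 dq 0.05 clr 103
([0.04, -0.133, 0.217], 77, -4) [ 0.4   0.57 -0.72  2.35  2.78  1.13 -1.1 ] e 0.0 dq 0.04 clr 129
([0.04, -0.133, 0.213], 89, 0) [ 0.38  0.79 -0.59  2.29  3.11  1.41 -1.16] e 0.0 dq 0.04 clr 164
([0.04, -0.133, 0.202], 89, 0) [ 0.38  0.82 -0.58  2.28  3.12  1.43 -1.15] e 0.0 dq 0.0 clr 175
9.3
[... 162 characters left out ...]
.37]], [[0.017, 0.118, -0.094], [-0.072, 0.013, 0.494]], [[0.021, 0.148, -0.118], [-0.09, 0.016, 0.617]], [[0.026, 0.178, -0.141], [-0.108, 0.02, 0.741]], [[0.03, 0.207, -0.165], [-0.126, 0.023, 0.864]]]
7 [[[0.017, 0.026, -0.022], [-0.018, 0.003, 0.123]], [[0.034, 0.053, -0.043], [-0.036, 0.007, 0.247]], [[0.05, 0.079, -0.065], [-0.054, 0.01, 0.37]], [[0.067, 0.106, -0.086], [-0.072, 0.013, 0.494]], [[0.084, 0.132, -0.108], [-0.09, 0.016, 0.617]], [[0.101, 0.159, -0.13], [-0.108, 0.02, 0.741]], [[0.118, 0.185, -0.151], [-0.126, 0.023, 0.864]]]
3 [[[0.027, 0.018, -0.02], [-0.018, 0.003, 0.123]], [[0.054, 0.036, -0.04], [-0.036, 0.007, 0.247]], [[0.054, 0.036, -0.04], [-0.036, 0.007, 0.247]]]
```

Emit:
apply_moves:
  motion:
    - [[0.004,0.03,-0.024],[-0.018,0.003,0.123]]
    - [[0.009,0.059,-0.047],[-0.036,0.007,0.247]]
    - [[0.013,0.089,-0.071],[-0.054,0.01,0.37]]
    - [[0.017,0.118,-0.094],[-0.072,0.013,0.494]]
    - [[0.021,0.148,-0.118],[-0.09,0.016,0.617]]
    - [[0.026,0.178,-0.141],[-0.108,0.02,0.741]]
    - [[0.03,0.207,-0.165],[-0.126,0.023,0.864]]

```text
time_s: 11.43
eef_pos: [0.5085, -0.3381, 0.2849]
ee_rot: [0.586, 2.331, -0.885]
ft_force: [1.1, 0.6, -0.6]
opening: 0.561
gripper_force: 62.7
```

Emit:
apply_moves:
  motion:
    - [[0.017,0.026,-0.022],[-0.018,0.003,0.123]]
    - [[0.034,0.053,-0.043],[-0.036,0.007,0.247]]
    - [[0.05,0.079,-0.065],[-0.054,0.01,0.37]]
    - [[0.067,0.106,-0.086],[-0.072,0.013,0.494]]
    - [[0.084,0.132,-0.108],[-0.09,0.016,0.617]]
    - [[0.101,0.159,-0.13],[-0.108,0.02,0.741]]
    - [[0.118,0.185,-0.151],[-0.126,0.023,0.864]]

```text
time_s: 12.02
eef_pos: [0.482, -0.1469, 0.2349]
ee_rot: [1.018, 2.112, -0.606]
ft_force: [0.7, 0.8, -0.7]
opening: 0.563
gripper_force: 62.7
```

Emit:
apply_moves:
  motion:
    - [[0.027,0.018,-0.02],[-0.018,0.003,0.123]]
    - [[0.054,0.036,-0.04],[-0.036,0.007,0.247]]
    - [[0.054,0.036,-0.04],[-0.036,0.007,0.247]]

```text
time_s: 12.27
eef_pos: [0.4746, -0.0888, 0.2199]
ee_rot: [1.126, 2.04, -0.52]
ft_force: [0.2, 0.3, -2.0]
opening: 0.566
gripper_force: 62.7
```

```bash
cat > nxt.py <<'E'
from log import *
from gen import *
import sys
def go(W,chk,dt=.03,dr=.09,hold=1,off=np.zeros(3)):
    q=np.array(robot.state()["joint_positions"]); p0,r0=pose(); H=w2c(p0+r0.apply([-S,0,-E])); print("hole cab",H.round(4),"a",np.degrees(np.arcsin(-r0.as_matrix()[2,0])).round(1))
    print("sim",sim(chk,q)[1]); o=[]
    for w in W:
        T=T3(w); o+=interp(p0,r0,*T,dt,dr); p0,r0=T
    rows(o+[o[-1]]*hold)
E
python3 - <<'E'
from nxt import *
W=[([-.15,-.133,.238],44,-42)]+W4()[2:]
go(W[:1],W)
E
```

```text
12.2667 [ 0.4746 -0.0888  0.2199] [ 0.68  -0.157 -1.086  2.217  0.866  1.038 -0.325] [ 0.2  0.3 -2. ] 0.5655996693942558
hole cab [-0.151  -0.3143  0.2987] a 49.7
([-0.15, -0.133, 0.238], 44, -42) [ 0.5  -0.09 -1.28  2.25  0.82  1.02 -0.39] e 0.0 dq 0.04 clr 164
([-0.06, -0.133, 0.236], 48, -32) [ 0.47  0.1  -1.16  2.23  1.2   0.95 -0.43] e 0.0 dq 0.05 clr 105
([0, -0.133, 0.238], 56, -24) [ 0.36  0.22 -0.98  2.25  1.61  0.9  -0.59] e 0.0 dq 0.05 clr 78
([0.012, -0.133, 0.239], 59, -20) [ 0.38  0.24 -0.95  2.28  1.79  0.87 -0.67] e 0.0 dq 0.02 clr 76
([0.022, -0.133, 0.236], 64, -15) [ 0.35  0.29 -0.86  2.33  2.08  0.88 -0.84] e 0.0 dq 0.04 clr 85
([0.03, -0.133, 0.228], 70, -9) [ 0.4   0.4  -0.81  2.36  2.45  0.97 -1.  ] e 0.0 dq 0.05 clr 103
([0.04, -0.133, 0.217], 77, -4) [ 0.42  0.57 -0.73  2.35  2.78  1.13 -1.09] e 0.0 dq 0.04 clr 129
([0.04, -0.133, 0.213], 89, 0) [ 0.39  0.8  -0.61  2.29  3.11  1.41 -1.15] e 0.0 dq 0.04 clr 164
([0.04, -0.133, 0.202], 89, 0) [ 0.39  0.83 -0.59  2.28  3.13  1.43 -1.15] e 0.0 dq 0.0 clr 175
sim 7.753703984425542e-09
8 [[[0.028, 0.014, -0.017], [-0.064, 0.028, -0.061]], [[0.055, 0.027, -0.033], [-0.128, 0.057, -0.121]], [[0.083, 0.041, -0.05], [-0.192, 0.085, -0.182]], [[0.111, 0.055, -0.066], [-0.256, 0.113, -0.243]], [[0.138, 0.068, -0.083], [-0.321, 0.142, -0.304]], [[0.166, 0.082, -0.1], [-0.385, 0.17, -0.364]], [[0.194, 0.095, -0.116], [-0.449, 0.199, -0.425]], [[0.194, 0.095, -0.116], [-0.449, 0.199, -0.425]]]
```

Emit:
apply_moves:
  motion:
    - [[0.028,0.014,-0.017],[-0.064,0.028,-0.061]]
    - [[0.055,0.027,-0.033],[-0.128,0.057,-0.121]]
    - [[0.083,0.041,-0.05],[-0.192,0.085,-0.182]]
    - [[0.111,0.055,-0.066],[-0.256,0.113,-0.243]]
    - [[0.138,0.068,-0.083],[-0.321,0.142,-0.304]]
    - [[0.166,0.082,-0.1],[-0.385,0.17,-0.364]]
    - [[0.194,0.095,-0.116],[-0.449,0.199,-0.425]]
    - [[0.194,0.095,-0.116],[-0.449,0.199,-0.425]]

```text
time_s: 12.93
eef_pos: [0.4496, 0.0832, 0.165]
ee_rot: [0.817, 2.258, -0.334]
ft_force: [-0.3, -0.2, -1.2]
opening: 0.566
gripper_force: 62.7
```

```bash
python3 - <<'E'
from nxt import *
W=W4()[2:]
go(W[:2],W[:2],dt=.02,dr=.06,hold=2)
im,d=cams.get_image("side")
# overlay predicted hook and paddle hole outline
def dot(P,c):
    u=w2px("side",P); cv2.circle(im,tuple(int(round(a)) for a in u),1,c,-1)
dot(c2w([.022,-.133,.233]),(0,0,255)); dot(c2w([.04,-.133,.215]),(0,255,0))
p0,r0=pose()
for t in np.linspace(0,2*np.pi,24): dot(p0+r0.apply([-S+.015*np.cos(t),.015*np.sin(t),-E-.007]),(255,0,0))
cv2.imwrite("pics/s3.png",cv2.convertScaleAbs(cv2.resize(im[120:345,100:400],None,fx=2.66,fy=2.66,interpolation=cv2.INTER_CUBIC),alpha=1.3))
E
```

```text
12.9333 [0.4496 0.0832 0.165 ] [ 0.523 -0.102 -1.289  2.249  0.815  1.009 -0.375] [-0.3 -0.2 -1.2] 0.5664932695900611
hole cab [-0.1497 -0.1345  0.2372] a 43.9
([-0.06, -0.133, 0.236], 48, -32) [ 0.47  0.1  -1.17  2.23  1.2   0.95 -0.43] e 0.0 dq 0.05 clr 105
([0, -0.133, 0.238], 56, -24) [ 0.37  0.22 -0.98  2.25  1.61  0.9  -0.59] e 0.0 dq 0.05 clr 78
sim 7.807213625588005e-09
10 [[[-0.013, 0.013, 0.014], [-0.05, -0.029, -0.047]], [[-0.026, 0.027, 0.029], [-0.101, -0.057, -0.093]], [[-0.038, 0.04, 0.043], [-0.151, -0.086, -0.14]], [[-0.051, 0.054, 0.058], [-0.201, -0.114, -0.186]], [[-0.064, 0.067, 0.072], [-0.252, -0.143, -0.233]], [[-0.076, 0.079, 0.087], [-0.309, -0.212, -0.273]], [[-0.089, 0.091, 0.102], [-0.367, -0.281, -0.314]], [[-0.101, 0.102, 0.116], [-0.424, -0.35, -0.354]], [[-0.114, 0.114, 0.131], [-0.482, -0.42, -0.395]], [[-0.114, 0.114, 0.131], [-0.482, -0.42, -0.395]]]
1 [[[0, 0, 0.0], [0, 0, 0.0]]]
```

View pics/s3.png

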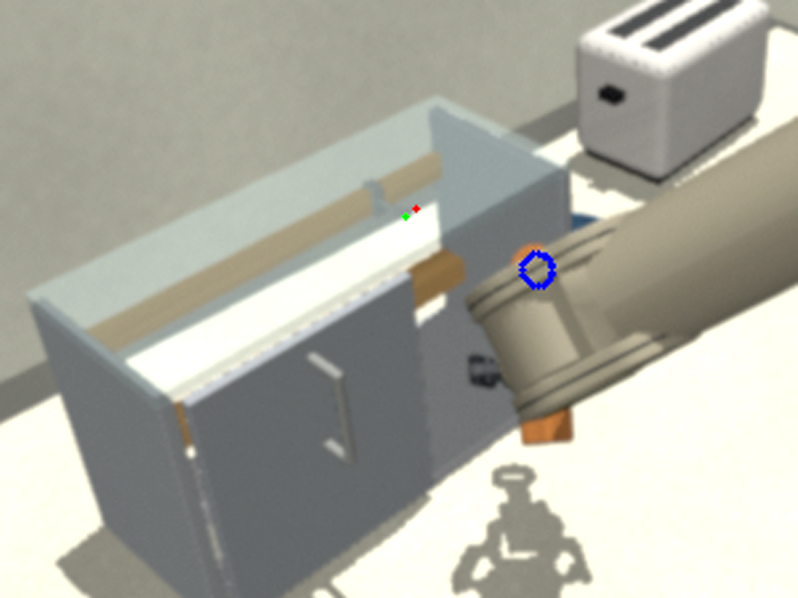

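Emit:
apply_moves:
  motion:
    - [[-0.013,0.013,0.014],[-0.05,-0.029,-0.047]]
    - [[-0.026,0.027,0.029],[-0.101,-0.057,-0.093]]
    - [[-0.038,0.04,0.043],[-0.151,-0.086,-0.14]]
    - [[-0.051,0.054,0.058],[-0.201,-0.114,-0.186]]
    - [[-0.064,0.067,0.072],[-0.252,-0.143,-0.233]]
    - [[-0.076,0.079,0.087],[-0.309,-0.212,-0.273]]
    - [[-0.089,0.091,0.102],[-0.367,-0.281,-0.314]]
    - [[-0.101,0.102,0.116],[-0.424,-0.35,-0.354]]
    - [[-0.114,0.114,0.131],[-0.482,-0.42,-0.395]]
    - [[-0.114,0.114,0.131],[-0.482,-0.42,-0.395]]

```text
time_s: 13.82
eef_pos: [0.6055, 0.0576, 0.1535]
ee_rot: [0.423, 2.128, -0.231]
ft_force: [-0.7, -0.9, -1.1]
opening: 0.562
gripper_force: 62.6
```

```bash
python3 - <<'E'
from nxt import *
W=W4()[4:]
go(W[:2],W[:],dt=.006,dr=.05,hold=2)
im,d=cams.get_image("top")
def dot(P,c):
    u=w2px("top",P); cv2.circle(im,tuple(int(round(a)) for a in u),0,c,-1)
dot(c2w([.022,-.133,.233]),(0,0,255)); dot(c2w([.04,-.133,.215]),(0,255,0))
cv2.imwrite("pics/t4.png",cv2.convertScaleAbs(cv2.resize(im[130:230,230:340],None,fx=6,fy=6,interpolation=cv2.INTER_CUBIC),alpha=1.5,beta=10))
E
```

```text
13.8167 [0.6055 0.0576 0.1535] [ 0.504  0.274 -1.12   2.247  1.649  0.954 -0.577] [-0.7 -0.9 -1.1] 0.5624679950020189
hole cab [ 0.0009 -0.1414  0.2386] a 56.2
([0.012, -0.133, 0.239], 59, -20) [ 0.52  0.3  -1.11  2.28  1.81  0.92 -0.64] e 0.0 dq 0.02 clr 76
([0.022, -0.133, 0.236], 64, -15) [ 0.53  0.36 -1.06  2.32  2.1   0.94 -0.77] e 0.0 dq 0.04 clr 85
([0.03, -0.133, 0.228], 70, -9) [ 0.56  0.48 -0.98  2.36  2.45  1.02 -0.91] e 0.0 dq 0.04 clr 103
([0.04, -0.133, 0.217], 77, -4) [ 0.56  0.65 -0.88  2.35  2.8   1.15 -0.99] e 0.0 dq 0.04 clr 129
([0.04, -0.133, 0.213], 89, 0) [ 0.52  0.86 -0.72  2.29  3.16  1.4  -1.05] e 0.0 dq 0.05 clr 164
([0.04, -0.133, 0.202], 89, 0) [ 0.51  0.89 -0.7   2.28  3.17  1.42 -1.05] e 0.0 dq 0.0 clr 175
sim 4.38273135751868e-09
9 [[[-0.002, 0.004, 0.005], [-0.046, -0.033, -0.027]], [[-0.004, 0.008, 0.009], [-0.092, -0.065, -0.053]], [[-0.006, 0.012, 0.014], [-0.138, -0.098, -0.08]], [[-0.007, 0.012, 0.02], [-0.177, -0.142, -0.1]], [[-0.009, 0.013, 0.026], [-0.215, -0.185, -0.12]], [[-0.01, 0.013, 0.032], [-0.254, -0.229, -0.14]], [[-0.011, 0.014, 0.038], [-0.293, -0.272, -0.161]], [[-0.011, 0.014, 0.038], [-0.293, -0.272, -0.161]], [[-0.011, 0.014, 0.038], [-0.293, -0.272, -0.161]]]
```

View pics/t4.png

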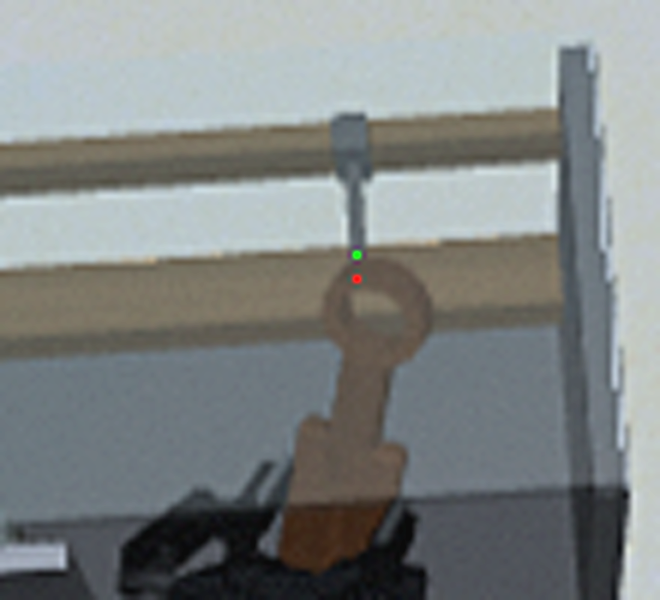

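```bash
python3 - <<'E'
from nxt import *
p,r=pose(); P,Q=T3(([0,-.133,.238],56,-24)); print(P-p,(Q*r.inv()).as_rotvec())
px=-r.as_matrix()[:,0]; print("psi",np.degrees(np.arctan2(px[1],px[0])-yaw), robot.state()["ft_force"], robot.state()["qvel"].round(3))
go([([0,-.133,.239],57,-22),([.010,-.133,.239],59,-20)],[([0,-.133,.239],57,-22),([.010,-.133,.239],59,-20)],dt=.006,dr=.05,hold=2)
E
```

```text
13.8667 [0.6046 0.0586 0.1538] [ 0.504  0.272 -1.123  2.247  1.643  0.954 -0.576] [ 0.1  0.2 -1.2] 0.5681928837333412
[-0.00066408  0.00725284 -0.00064691] [0.0030949  0.00045209 0.01061423]
psi -24.378960782449624 [ 0.10421419  0.1910056  -1.23982525] [-0.001 -0.035 -0.045 -0.006 -0.07  -0.     0.015]
hole cab [ 2.000e-04 -1.405e-01  2.387e-01] a 56.1
([0, -0.133, 0.239], 57, -22) [ 0.52  0.26 -1.12  2.27  1.7   0.92 -0.6 ] e 0.0 dq 0.01 clr 79
([0.01, -0.133, 0.239], 59, -20) [ 0.51  0.29 -1.1   2.28  1.81  0.92 -0.65] e 0.0 dq 0.01 clr 77
sim 1.594498977297576e-09
6 [[[0.002, 0.006, -0.002], [-0.079, -0.032, -0.046]], [[0, 0.007, 0.003], [-0.099, -0.055, -0.058]], [[-0.003, 0.009, 0.008], [-0.119, -0.078, -0.07]], [[-0.005, 0.01, 0.013], [-0.139, -0.102, -0.082]], [[-0.005, 0.01, 0.013], [-0.139, -0.102, -0.082]], [[-0.005, 0.01, 0.013], [-0.139, -0.102, -0.082]]]
```

Emit:
apply_moves:
  motion:
    - [[0.002,0.006,-0.002],[-0.079,-0.032,-0.046]]
    - [[0,0.007,0.003],[-0.099,-0.055,-0.058]]
    - [[-0.003,0.009,0.008],[-0.119,-0.078,-0.07]]
    - [[-0.005,0.01,0.013],[-0.139,-0.102,-0.082]]
    - [[-0.005,0.01,0.013],[-0.139,-0.102,-0.082]]
    - [[-0.005,0.01,0.013],[-0.139,-0.102,-0.082]]

```text
time_s: 14.37
eef_pos: [0.617, 0.0634, 0.1534]
ee_rot: [0.331, 2.089, -0.186]
ft_force: [-0.2, 0.4, -1.2]
opening: 0.564
gripper_force: 62.7
```

```bash
python3 - <<'E'
from nxt import *
W=[([.016,-.133,.239],62,-17),([.024,-.133,.235],66,-13)]
go(W,W,dt=.006,dr=.05,hold=3)
E
```

```text
14.3667 [0.617  0.0634 0.1534] [ 0.512  0.285 -1.101  2.28   1.807  0.917 -0.647] [-0.2  0.4 -1.2] 0.5635601036965859
hole cab [ 0.0098 -0.1309  0.2409] a 59.2
([0.016, -0.133, 0.239], 62, -17) [ 0.52  0.32 -1.07  2.31  1.97  0.92 -0.73] e 0.0 dq 0.02 clr 81
([0.024, -0.133, 0.235], 66, -13) [ 0.53  0.39 -1.03  2.34  2.21  0.95 -0.83] e 0.0 dq 0.03 clr 90
sim 2.059074022398022e-09
8 [[[-0.001, -0.001, 0.008], [-0.043, -0.05, -0.026]], [[-0.003, -0.003, 0.015], [-0.087, -0.099, -0.052]], [[-0.003, -0.003, 0.022], [-0.129, -0.146, -0.073]], [[-0.004, -0.002, 0.029], [-0.171, -0.192, -0.093]], [[-0.005, -0.002, 0.036], [-0.213, -0.238, -0.114]], [[-0.005, -0.002, 0.036], [-0.213, -0.238, -0.114]], [[-0.005, -0.002, 0.036], [-0.213, -0.238, -0.114]], [[-0.005, -0.002, 0.036], [-0.213, -0.238, -0.114]]]
```

Emit:
apply_moves:
  motion:
    - [[-0.001,-0.001,0.008],[-0.043,-0.05,-0.026]]
    - [[-0.003,-0.003,0.015],[-0.087,-0.099,-0.052]]
    - [[-0.003,-0.003,0.022],[-0.129,-0.146,-0.073]]
    - [[-0.004,-0.002,0.029],[-0.171,-0.192,-0.093]]
    - [[-0.005,-0.002,0.036],[-0.213,-0.238,-0.114]]
    - [[-0.005,-0.002,0.036],[-0.213,-0.238,-0.114]]
    - [[-0.005,-0.002,0.036],[-0.213,-0.238,-0.114]]

```text
time_s: 14.95
eef_pos: [0.6407, 0.0544, 0.1427]
ee_rot: [0.192, 1.983, -0.124]
ft_force: [0.1, 0.5, -1.3]
opening: 0.565
gripper_force: 62.7
```

```bash
python3 - <<'E'
from nxt import *
W=[([.032,-.133,.227],71,-8),([.040,-.133,.217],77,-4)]
go(W,W,dt=.006,dr=.05,hold=3)
im,d=cams.get_image("top")
def dot(P,c):
    u=w2px("top",P); cv2.circle(im,tuple(int(round(a)) for a in u),0,c,-1)
cv2.imwrite("pics/t5.png",cv2.convertScaleAbs(cv2.resize(im[140:220,255:335],None,fx=7,fy=7,interpolation=cv2.INTER_CUBIC),alpha=1.5,beta=10))
E
```

```text
14.95 [0.6407 0.0544 0.1427] [ 0.53   0.384 -1.022  2.338  2.208  0.952 -0.829] [ 0.1  0.5 -1.3] 0.5645800197275017
hole cab [ 0.0243 -0.1329  0.2352] a 66.0
([0.032, -0.133, 0.227], 71, -8) [ 0.54  0.49 -0.95  2.36  2.51  1.02 -0.94] e 0.0 dq 0.04 clr 106
([0.04, -0.133, 0.217], 77, -4) [ 0.54  0.63 -0.86  2.35  2.79  1.15 -1.  ] e 0.0 dq 0.04 clr 129
sim 2.4238708956625388e-09
10 [[[0.001, 0, 0.006], [-0.041, -0.044, -0.016]], [[0.002, -0.001, 0.013], [-0.081, -0.088, -0.032]], [[0.004, -0.001, 0.019], [-0.122, -0.132, -0.048]], [[0.005, -0.001, 0.025], [-0.163, -0.175, -0.065]], [[0.006, -0.001, 0.032], [-0.197, -0.228, -0.074]], [[0.007, 0, 0.04], [-0.231, -0.28, -0.083]], [[0.009, 0, 0.047], [-0.265, -0.332, -0.092]], [[0.01, 0.001, 0.054], [-0.299, -0.384, -0.1]], [[0.01, 0.001, 0.054], [-0.299, -0.384, -0.1]], [[0.01, 0.001, 0.054], [-0.299, -0.384, -0.1]]]
1 [[[0, 0, 0.0], [0, 0, 0.0]]]
```

View pics/t5.png

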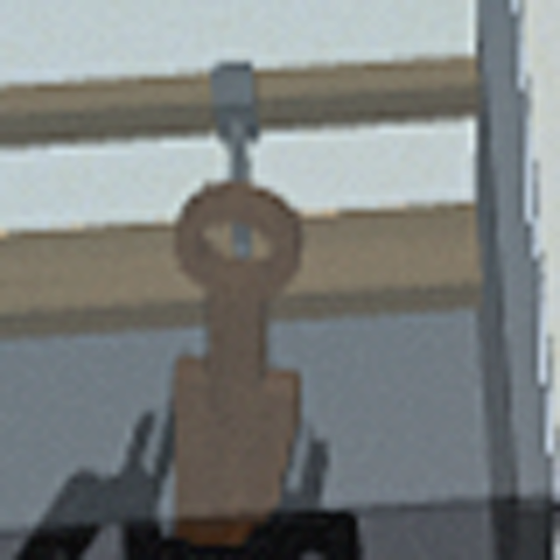

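Emit:
apply_moves:
  motion:
    - [[0.001,0,0.006],[-0.041,-0.044,-0.016]]
    - [[0.002,-0.001,0.013],[-0.081,-0.088,-0.032]]
    - [[0.004,-0.001,0.019],[-0.122,-0.132,-0.048]]
    - [[0.005,-0.001,0.025],[-0.163,-0.175,-0.065]]
    - [[0.006,-0.001,0.032],[-0.197,-0.228,-0.074]]
    - [[0.007,0,0.04],[-0.231,-0.28,-0.083]]
    - [[0.009,0,0.047],[-0.265,-0.332,-0.092]]
    - [[0.01,0.001,0.054],[-0.299,-0.384,-0.1]]
    - [[0.01,0.001,0.054],[-0.299,-0.384,-0.1]]
    - [[0.01,0.001,0.054],[-0.299,-0.384,-0.1]]

```text
time_s: 15.83
eef_pos: [0.6747, 0.0489, 0.1197]
ee_rot: [0.032, 1.797, -0.025]
ft_force: [-0.1, 0.6, -0.6]
opening: 0.563
gripper_force: 62.7
```

```bash
python3 - <<'E'
from nxt import *
W=[([.039,-.133,.215],83,-2),([.039,-.133,.213],89,0)]
go(W,W,dt=.006,dr=.05,hold=2)
E
```

```text
15.8333 [0.6747 0.0489 0.1197] [ 0.548  0.639 -0.864  2.347  2.795  1.151 -0.997] [-0.1  0.6 -0.6] 0.5634517441048048
hole cab [ 0.0407 -0.1327  0.2173] a 77.0
([0.039, -0.133, 0.215], 83, -2) [ 0.53  0.75 -0.79  2.33  2.98  1.29 -1.03] e 0.0 dq 0.02 clr 147
([0.039, -0.133, 0.213], 89, 0) [ 0.51  0.85 -0.72  2.29  3.16  1.4  -1.05] e 0.0 dq 0.02 clr 164
sim 2.41284284219212e-09
8 [[[0.001, 0, 0.004], [-0.023, -0.07, -0.004]], [[0.001, -0.001, 0.008], [-0.045, -0.139, -0.009]], [[0.002, -0.001, 0.012], [-0.068, -0.209, -0.013]], [[0.002, -0.001, 0.017], [-0.092, -0.278, -0.014]], [[0.002, 0, 0.022], [-0.115, -0.348, -0.016]], [[0.002, 0, 0.026], [-0.138, -0.418, -0.018]], [[0.002, 0, 0.026], [-0.138, -0.418, -0.018]], [[0.002, 0, 0.026], [-0.138, -0.418, -0.018]]]
```

Emit:
apply_moves:
  motion:
    - [[0.001,0,0.004],[-0.023,-0.07,-0.004]]
    - [[0.001,-0.001,0.008],[-0.045,-0.139,-0.009]]
    - [[0.002,-0.001,0.012],[-0.068,-0.209,-0.013]]
    - [[0.002,-0.001,0.017],[-0.092,-0.278,-0.014]]
    - [[0.002,0,0.022],[-0.115,-0.348,-0.016]]
    - [[0.002,0,0.026],[-0.138,-0.418,-0.018]]
    - [[0.002,0,0.026],[-0.138,-0.418,-0.018]]
    - [[0.002,0,0.026],[-0.138,-0.418,-0.018]]

```text
time_s: 16.5
eef_pos: [0.6935, 0.0485, 0.1142]
ee_rot: [-0.028, 1.588, 0.026]
ft_force: [0.1, 0.5, -0.3]
opening: 0.562
gripper_force: 62.7
```

```bash
python3 - <<'E'
from nxt import *
W=[([.039,-.133,.203],89.5,0)]
go(W,W,dt=.0012,dr=.05,hold=2)
E
```

```text
16.5 [0.6935 0.0485 0.1142] [ 0.512  0.854 -0.719  2.288  3.155  1.403 -1.052] [ 0.1  0.5 -0.3] 0.5617068957974087
hole cab [ 0.0389 -0.1325  0.2133] a 89.0
([0.039, -0.133, 0.203], 89.5, 0) [ 0.5   0.89 -0.7   2.28  3.18  1.43 -1.05] e 0.0 dq 0.0 clr 175
sim 2.393116121934824e-09
10 [[[0.002, 0, 0.0], [0, -0.002, 0.0]], [[0.003, 0, 0.0], [0, -0.004, 0.0]], [[0.005, 0, 0.001], [0, -0.006, 0.0]], [[0.006, 0, 0.001], [0, -0.008, 0.0]], [[0.008, 0, 0.001], [0, -0.009, 0.001]], [[0.009, 0, 0.001], [0, -0.011, 0.001]], [[0.011, 0, 0.001], [0, -0.013, 0.001]], [[0.012, -0.001, 0.001], [0, -0.015, 0.001]], [[0.014, -0.001, 0.002], [0, -0.017, 0.001]], [[0.014, -0.001, 0.002], [0, -0.017, 0.001]]]
1 [[[0, 0, 0.0], [0, 0, 0.0]]]
```

```bash
python3 - <<'E'
from nxt import *
W=[([.046,-.133,.2065],89.7,0),([.046,-.133,.2025],89.7,0)]
go(W,W,dt=.0016,dr=.05,hold=1)
E
```

```text
16.5 [0.6935 0.0485 0.1142] [ 0.512  0.854 -0.719  2.288  3.155  1.403 -1.052] [ 0.1  0.5 -0.3] 0.5617068957974087
hole cab [ 0.0389 -0.1325  0.2133] a 89.0
([0.046, -0.133, 0.2065], 89.7, 0) [ 0.5   0.89 -0.7   2.26  3.18  1.42 -1.05] e 0.0 dq 0.0 clr 172
([0.046, -0.133, 0.2025], 89.7, 0) [ 0.49  0.89 -0.69  2.26  3.18  1.42 -1.06] e 0.0 dq 0.0 clr 176
sim 2.2451368542064642e-09
10 [[[0.001, 0, 0.002], [0, -0.003, 0.0]], [[0.003, 0, 0.003], [0, -0.007, 0.0]], [[0.004, 0, 0.005], [0, -0.01, 0.0]], [[0.005, 0, 0.006], [0, -0.014, 0.001]], [[0.006, 0, 0.008], [0, -0.017, 0.001]], [[0.008, -0.001, 0.01], [0, -0.021, 0.001]], [[0.009, -0.001, 0.011], [0, -0.024, 0.001]], [[0.011, -0.001, 0.011], [0, -0.024, 0.001]], [[0.012, -0.001, 0.011], [0, -0.024, 0.001]], [[0.014, -0.001, 0.011], [0, -0.024, 0.001]]]
1 [[[0, 0, 0.0], [0, 0, 0.0]]]
```

Emit:
apply_moves:
  motion:
    - [[0.001,0,0.002],[0,-0.003,0]]
    - [[0.003,0,0.004],[0,-0.007,0]]
    - [[0.004,0,0.006],[0,-0.01,0]]
    - [[0.005,0,0.008],[0,-0.014,0]]
    - [[0.006,0,0.01],[0,-0.018,0]]
    - [[0.008,0,0.011],[0,-0.024,0]]
    - [[0.009,0,0.011],[0,-0.024,0]]
    - [[0.009,0,0.011],[0,-0.024,0]]

```text
time_s: 17.17
eef_pos: [0.7013, 0.0488, 0.1067]
ee_rot: [-0.028, 1.575, 0.028]
ft_force: [-0.9, 0.5, -2.1]
opening: 0.566
gripper_force: 62.7
```

Emit:
apply_moves:
  motion:
    - [[0.001,0,0],[0,0,0]]
    - [[0.002,0,0],[0,0,0]]
    - [[0.003,0,0],[0,0,0]]
    - [[0.003,0,0],[0,0,0]]

```text
time_s: 17.5
eef_pos: [0.7015, 0.0488, 0.1051]
ee_rot: [-0.028, 1.574, 0.028]
ft_force: [1.2, -0.6, -0.0]
opening: 0.564
gripper_force: 62.7
```

```bash
python3 - <<'E'
from nxt import *
p0,r0=pose(); print("hole",w2c(p0+r0.apply([-S,0,-E])).round(4),np.degrees(np.arcsin(-r0.as_matrix()[2,0])))
E
```

```text
17.5 [0.7015 0.0488 0.1051] [ 0.498  0.895 -0.698  2.26   3.184  1.424 -1.051] [ 1.2 -0.6 -0. ] 0.5635187259368488
hole [ 0.0454 -0.1324  0.2041] 89.81227231857719
```

Lower gently until the hook takes load.

Emit:
apply_moves:
  motion:
    - [[0.001,0,0],[0,0,0]]
    - [[0.0015,0,0],[0,0,0]]
    - [[0.0015,0,0],[0,0,0]]

```text
time_s: 17.75
eef_pos: [0.7016, 0.0488, 0.1043]
ee_rot: [-0.028, 1.573, 0.028]
ft_force: [0.9, -0.3, 3.0]
opening: 0.568
gripper_force: 62.7
```

Emit:
apply_moves:
  motion:
    - [[0.0007,0,0],[0,0,0]]
    - [[0.0013,0,0],[0,0,0]]
    - [[0.0013,0,0],[0,0,0]]

```text
time_s: 18.0
eef_pos: [0.7016, 0.0488, 0.1034]
ee_rot: [-0.028, 1.573, 0.028]
ft_force: [1.6, -0.9, 4.6]
opening: 0.563
gripper_force: 62.6
```

```bash
python3 - <<'E'
from nxt import *
p0,r0=pose(); print("hole",w2c(p0+r0.apply([-S,0,-E])).round(4),np.degrees(np.arcsin(-r0.as_matrix()[2,0])),robot.state()["ft_torque"])
E
```

```text
18.0 [0.7016 0.0488 0.1034] [ 0.496  0.9   -0.695  2.258  3.188  1.427 -1.051] [ 1.6 -0.9  4.6] 0.5631569072546299
hole [ 0.0455 -0.1324  0.2024] 89.86112557513916 [-0.01495074  0.20439009 -0.04498411]
```

Emit:
apply_moves:
  motion:
    - [[-0.0007,0,0],[0,0,0]]
    - [[-0.0007,0,0],[0,0,0]]
    - [[-0.0007,0,0],[0,0,0]]
  grip_force: 20

```text
time_s: 18.25
eef_pos: [0.7014, 0.0488, 0.1034]
ee_rot: [-0.028, 1.574, 0.028]
ft_force: [0.8, 0.4, 5.4]
opening: 0.567
gripper_force: 62.6
```

Emit:
apply_moves:
  motion:
    - [[0,0,0],[0,0,0]]
    - [[0,0,0],[0,0,0]]
    - [[0,0,0],[0,0,0]]
  gripper: 0.6

```text
time_s: 18.5
eef_pos: [0.7009, 0.0489, 0.1025]
ee_rot: [-0.028, 1.576, 0.028]
ft_force: [-0.9, -0.1, 0.4]
opening: 0.603
gripper_force: 0.0
```

Emit:
apply_moves:
  motion:
    - [[0,0,0],[0,0,0]]
    - [[0,0,0],[0,0,0]]
    - [[0,0,0],[0,0,0]]
    - [[0,0,0],[0,0,0]]
  gripper: 0.8

```text
time_s: 18.83
eef_pos: [0.7013, 0.0488, 0.1032]
ee_rot: [-0.028, 1.575, 0.028]
ft_force: [0.8, -0.3, -0.4]
opening: 0.803
gripper_force: 0.0
```

```bash
cat > chk.py <<'E'
from log import *
im,d=cams.get_image("wrist"); c=cams.get_calibration("wrist"); K=c["camera_matrix"];T=c["T_tool_cam"]
hsv=cv2.cvtColor(im,cv2.COLOR_BGR2HSV); m=(hsv[...,0]>3)&(hsv[...,0]<18)&(hsv[...,1]>110)&(d>0)&(d<.35)
v,u=np.nonzero(m); pc=np.stack([(u-K[0,2])/K[0,0],(v-K[1,2])/K[1,1],np.ones_like(u)])*d[v,u]
w=p+r.apply((T[:3,:3]@pc).T+T[:3,3]); cc=w2c(w)
print(len(u))
for z0 in np.arange(.02,.26,.02):
    k=(cc[:,2]>=z0)&(cc[:,2]<z0+.02)
    if k.sum()>15: print(z0.round(2),k.sum(),"x",np.median(cc[k,0]).round(4),"y",np.percentile(cc[k,1],[3,97]).round(4))
E
python3 chk.py
```

```text
18.8333 [0.7013 0.0488 0.1032] [ 0.497  0.899 -0.696  2.259  3.186  1.426 -1.051] [ 0.8 -0.3 -0.4] 0.8034102589213314
24235
0.02 143 x 0.0375 y [-0.1417 -0.125 ]
0.04 5390 x 0.037 y [-0.1571 -0.115 ]
0.06 5506 x 0.0375 y [-0.1587 -0.1131]
0.08 4835 x 0.038 y [-0.1585 -0.1128]
0.1 4238 x 0.0385 y [-0.1579 -0.1127]
0.12 3126 x 0.039 y [-0.1573 -0.1131]
0.14 997 x 0.0394 y [-0.1445 -0.1249]
```

```bash
python3 - <<'E'
from nxt import *
Y=-.1335
W=[([.0,Y,.203],89.8,0),([-.01,Y,.215],80,-10),([-.02,Y,.23],66,-22),([-.04,Y,.236],55,-28),([-.08,Y,.236],47,-34),([-.15,Y,.238],44,-42)]
go(W[:1],W,dt=.008,dr=.05,hold=1)
E
```

```text
18.8833 [0.7013 0.0489 0.1032] [ 0.497  0.899 -0.696  2.259  3.186  1.426 -1.051] [-0.2  0.6  0. ] 0.8015633771553397
hole cab [ 0.0453 -0.1324  0.2022] a 89.8
([0.0, -0.1335, 0.203], 89.8, 0) [ 0.51  0.89 -0.7   2.36  3.19  1.51 -1.05] e 0.0 dq 0.01 clr 176
([-0.01, -0.1335, 0.215], 80, -10) [ 0.51  0.74 -0.94  2.42  2.69  1.44 -0.95] e 0.0 dq 0.06 clr 147
([-0.02, -0.1335, 0.23], 66, -22) [ 0.55  0.54 -1.23  2.35  2.03  1.29 -0.77] e 0.0 dq 0.09 clr 112
([-0.04, -0.1335, 0.236], 55, -28) [ 0.6   0.31 -1.32  2.28  1.57  1.09 -0.6 ] e 0.0 dq 0.06 clr 101
([-0.08, -0.1335, 0.236], 47, -34) [ 0.74  0.16 -1.47  2.23  1.2   1.03 -0.45] e 0.0 dq 0.06 clr 118
([-0.15, -0.1335, 0.238], 44, -42) [ 0.65 -0.14 -1.4   2.25  0.78  0.98 -0.35] e 0.0 dq 0.06 clr 164
sim 6.382618433775633e-09
7 [[[0, 0, -0.01], [0.001, 0, 0.0]], [[0, 0, -0.02], [0.001, 0, 0.0]], [[0, -0.001, -0.03], [0.002, 0, 0.0]], [[-0.001, -0.001, -0.04], [0.002, -0.001, 0.0]], [[-0.001, -0.001, -0.05], [0.003, -0.001, 0.0]], [[-0.001, -0.001, -0.06], [0.003, -0.001, 0.0]], [[-0.001, -0.001, -0.06], [0.003, -0.001, 0.0]]]
```

Emit:
apply_moves:
  motion:
    - [[0,0,-0.01],[0,0,0]]
    - [[0,0,-0.02],[0,0,0]]
    - [[0,0,-0.03],[0,0,0]]
    - [[0,0,-0.04],[0,0,0]]
    - [[0,0,-0.05],[0,0,0]]
    - [[0,0,-0.06],[0,0,0]]
    - [[0,0,-0.06],[0,0,0]]

```text
time_s: 19.47
eef_pos: [0.6548, 0.0474, 0.1029]
ee_rot: [-0.029, 1.576, 0.028]
ft_force: [0.6, -0.4, 0.3]
opening: 0.801
gripper_force: 0.0
```

```bash
python3 chk.py; python3 - <<'E'
from nxt import *
Y=-.1335
W=[([-.01,Y,.215],80,-10),([-.02,Y,.23],66,-22),([-.04,Y,.236],55,-28),([-.08,Y,.236],47,-34),([-.15,Y,.238],44,-38)]
go(W,W,dt=.03,dr=.07,hold=1)
E
```

```text
19.4667 [0.6548 0.0474 0.1029] [ 0.512  0.891 -0.7    2.358  3.192  1.509 -1.048] [ 0.6 -0.4  0.3] 0.8012586173976971
15901
0.02 34 x 0.0376 y [-0.1405 -0.1338]
0.04 2572 x 0.0371 y [-0.1565 -0.1155]
0.06 3197 x 0.0376 y [-0.1584 -0.1129]
0.08 2913 x 0.038 y [-0.1582 -0.1125]
0.1 2616 x 0.0385 y [-0.1575 -0.1127]
0.12 1906 x 0.039 y [-0.1562 -0.1136]
0.14 900 x 0.0395 y [-0.1436 -0.1248]
0.16 847 x 0.04 y [-0.1439 -0.1245]
0.18 915 x 0.0405 y [-0.1525 -0.1148]
19.5167 [0.6557 0.0473 0.1031] [ 0.512  0.891 -0.7    2.356  3.192  1.508 -1.048] [ 1.2 -0.5  0. ] 0.7999498278742915
hole cab [-2.000e-04 -1.324e-01  2.022e-01] a 89.7
([-0.01, -0.1335, 0.215], 80, -10) [ 0.51  0.74 -0.94  2.42  2.69  1.44 -0.95] e 0.0 dq 0.06 clr 147
([-0.02, -0.1335, 0.23], 66, -22) [ 0.55  0.54 -1.23  2.35  2.03  1.29 -0.77] e 0.0 dq 0.09 clr 112
([-0.04, -0.1335, 0.236], 55, -28) [ 0.6   0.31 -1.32  2.28  1.57  1.09 -0.6 ] e 0.0 dq 0.06 clr 101
([-0.08, -0.1335, 0.236], 47, -34) [ 0.74  0.16 -1.47  2.23  1.2   1.03 -0.45] e 0.0 dq 0.06 clr 118
([-0.15, -0.1335, 0.238], 44, -38) [ 0.56 -0.25 -1.27  2.29  0.
[... 355 characters left out ...]
0.085]], [[-0.034, 0.01, -0.06], [0.597, 0.626, 0.111]], [[-0.04, 0.013, -0.068], [0.679, 0.722, 0.137]], [[-0.045, 0.017, -0.077], [0.76, 0.818, 0.164]], [[-0.05, 0.02, -0.088], [0.808, 0.91, 0.198]]]
10 [[[0.001, -0.001, -0.013], [0.046, 0.096, 0.026]], [[0.002, -0.002, -0.025], [0.091, 0.192, 0.052]], [[0.003, -0.003, -0.038], [0.137, 0.288, 0.077]], [[0.009, -0.007, -0.058], [0.193, 0.38, 0.121]], [[0.015, -0.01, -0.078], [0.248, 0.473, 0.164]], [[0.021, -0.014, -0.099], [0.304, 0.565, 0.207]], [[0.033, -0.024, -0.126], [0.34, 0.6, 0.238]], [[0.044, -0.034, -0.154], [0.376, 0.634, 0.268]], [[0.055, -0.044, -0.182], [0.412, 0.668, 0.299]], [[0.055, -0.044, -0.182], [0.412, 0.668, 0.299]]]
```

```bash
python3 - <<'E'
from nxt import *
Y=-.1335
W=[([.0,Y,.213],81,-12),([-.015,Y,.23],66,-24),([-.04,Y,.236],55,-30),([-.08,Y,.236],47,-34),([-.15,Y,.238],44,-38)]
go(W,W,dt=.03,dr=.07,hold=1)
E
```

```text
19.5167 [0.6557 0.0473 0.1031] [ 0.512  0.891 -0.7    2.356  3.192  1.508 -1.048] [ 1.2 -0.5  0. ] 0.7999498278742915
hole cab [-2.000e-04 -1.324e-01  2.022e-01] a 89.7
([0.0, -0.1335, 0.213], 81, -12) [ 0.51  0.81 -0.96  2.38  2.69  1.5  -0.9 ] e 0.0 dq 0.06 clr 150
([-0.015, -0.1335, 0.23], 66, -24) [ 0.52  0.58 -1.23  2.32  2.01  1.34 -0.76] e 0.0 dq 0.09 clr 110
([-0.04, -0.1335, 0.236], 55, -30) [ 0.54  0.33 -1.28  2.25  1.55  1.14 -0.61] e 0.0 dq 0.06 clr 101
([-0.08, -0.1335, 0.236], 47, -34) [ 0.74  0.16 -1.47  2.23  1.2   1.03 -0.45] e 0.0 dq 0.06 clr 118
([-0.15, -0.1335, 0.238], 44, -38) [ 0.56 -0.25 -1.27  2.29  0.69  0.86 -0.22] e 0.0 dq 0.08 clr 164
sim 1.1448667042168736e-08
10 [[[-0.004, 0, -0.005], [0.106, 0.076, 0.009]], [[-0.007, 0.001, -0.01], [0.211, 0.152, 0.017]], [[-0.011, 0.001, -0.015], [0.317, 0.228, 0.026]], [[-0.015, 0.001, -0.02], [0.422, 0.304, 0.035]], [[-0.021, 0.005, -0.03], [0.504, 0.406, 0.063]], [[-0.027, 0.008, -0.039], [0.585, 0.508, 0.092]], [[-0.033, 0.011, -0.049], [0.666, 0.611, 0.121]], [[-0.039, 0.015, -0.059], [0.748, 0.713, 0.15]], [[-0.046, 0.018, -0.069], [0.829, 0.816, 0.179]], [[-0.05, 0.022, -0.082], [0.876, 0.908, 0.215]]]
10 [[[0.002, -0.002, -0.014], [0.046, 0.096, 0.026]], [[0.003, -0.004, -0.028], [0.091, 0.192, 0.052]], [[0.005, -0.006, -0.042], [0.137, 0.288, 0.077]], [[0.011, -0.011, -0.062], [0.173, 0.38, 0.107]], [[0.017, -0.016, -0.082], [0.21, 0.473, 0.137]], [[0.023, -0.022, -0.102], [0.246, 0.566, 0.167]], [[0.034, -0.033, -0.13], [0.283, 0.6, 0.197]], [[0.045, -0.044, -0.157], [0.319, 0.635, 0.227]], [[0.056, -0.055, -0.184], [0.355, 0.669, 0.257]], [[0.056, -0.055, -0.184], [0.355, 0.669, 0.257]]]
```

Emit:
apply_moves:
  motion:
    - [[-0.004,0,-0.005],[0.106,0.076,0.009]]
    - [[-0.007,0.001,-0.01],[0.211,0.152,0.017]]
    - [[-0.011,0.001,-0.015],[0.317,0.228,0.026]]
    - [[-0.015,0.001,-0.02],[0.422,0.304,0.035]]
    - [[-0.021,0.005,-0.03],[0.504,0.406,0.063]]
    - [[-0.027,0.008,-0.039],[0.585,0.508,0.092]]
    - [[-0.033,0.011,-0.049],[0.666,0.611,0.121]]
    - [[-0.039,0.015,-0.059],[0.748,0.713,0.15]]
    - [[-0.046,0.018,-0.069],[0.829,0.816,0.179]]
    - [[-0.05,0.022,-0.082],[0.876,0.908,0.215]]

```text
time_s: 20.35
eef_pos: [0.5944, 0.0622, 0.1423]
ee_rot: [0.422, 2.004, -0.256]
ft_force: [0.7, -6.7, -0.7]
opening: 0.8
gripper_force: 0.0
```

Emit:
apply_moves:
  motion:
    - [[0.002,-0.002,-0.014],[0.046,0.096,0.026]]
    - [[0.003,-0.004,-0.028],[0.091,0.192,0.052]]
    - [[0.005,-0.006,-0.042],[0.137,0.288,0.077]]
    - [[0.011,-0.011,-0.062],[0.173,0.38,0.107]]
    - [[0.017,-0.016,-0.082],[0.21,0.473,0.137]]
    - [[0.023,-0.022,-0.102],[0.246,0.566,0.167]]
    - [[0.034,-0.033,-0.13],[0.283,0.6,0.197]]
    - [[0.045,-0.044,-0.157],[0.319,0.635,0.227]]
    - [[0.056,-0.055,-0.184],[0.355,0.669,0.257]]
    - [[0.056,-0.055,-0.184],[0.355,0.669,0.257]]

```text
time_s: 21.18
eef_pos: [0.4465, 0.0809, 0.1673]
ee_rot: [0.743, 2.271, -0.299]
ft_force: [0.6, -0.4, 0.1]
opening: 0.8
gripper_force: 0.0
```

```bash
sed -i 's/d<.35/d<.6/' chk.py; python3 chk.py; python3 - <<'E'
from h import *
im,d=cams.get_image("top")
# door edge and ring check
g=im.astype(int).sum(2); print("door row223",g[223,230:250])
for n,z in(("top",.22),):
    hsv=cv2.cvtColor(im,cv2.COLOR_BGR2HSV)
E
```

```text
21.1833 [0.4465 0.0809 0.1673] [ 0.602 -0.287 -1.295  2.292  0.654  0.841 -0.193] [ 0.6 -0.4  0.1] 0.8001108647433056
321
0.06 33 x 0.0373 y [-0.1411 -0.1328]
0.08 95 x 0.0377 y [-0.138  -0.1109]
0.1 115 x 0.0385 y [-0.1225 -0.1101]
0.12 29 x 0.0408 y [-0.1129 -0.1094]
0.2 44 x 0.0488 y [-0.1165 -0.1114]
door row223 [314 316 316 315 320 318 314 315 320 342 144  86 139 153 142 144 147 147
 142 144]
```

Emit:
apply_moves:
  motion:
    - [[0,0,0],[0,0,0]]
    - [[0,0,0],[0,0,0]]
    - [[0,0,0],[0,0,0]]
    - [[0,0,0],[0,0,0]]
    - [[0,0,0],[0,0,0]]
    - [[0,0,0],[0,0,0]]
    - [[0,0,0],[0,0,0]]
    - [[0,0,0],[0,0,0]]

```text
time_s: 21.95
eef_pos: [0.4477, 0.0805, 0.1655]
ee_rot: [0.742, 2.276, -0.299]
ft_force: [-0.6, 0.5, -0.3]
opening: 0.803
gripper_force: 0.0
```

```bash
python3 chk.py; python3 - <<'E'
from h import *
a,_=cams.get_image("top"); b=cv2.imread("pics/top0.png")
df=np.abs(a.astype(int)-b).sum(2)[130:222,240:335]>60
v,u=np.nonzero(df); 
for r in range(0,92,6):
    k=u[v==r]; print(r+130,(k.min()+240,k.max()+240,len(k)) if len(k) else None)
print("hook tip",w2px("top",c2w([.022,-.133,.233])),"ring top pred",w2px("top",c2w([.0455,-.133,.2265])),"blade bottom",w2px("top",c2w([.0385,-.136,.036])))
E
```

```text
21.95 [0.4477 0.0805 0.1655] [ 0.604 -0.273 -1.296  2.291  0.666  0.844 -0.199] [-0.6  0.5 -0.3] 0.8032471798526978
330
0.06 36 x 0.0373 y [-0.1408 -0.1337]
0.08 84 x 0.038 y [-0.1377 -0.1109]
0.1 110 x 0.0387 y [-0.119  -0.1098]
0.12 16 x 0.0413 y [-0.1107 -0.1094]
0.2 76 x 0.0475 y [-0.117  -0.1103]
130 None
136 None
142 None
148 None
154 None
160 None
166 (np.int64(283), np.int64(296), 12)
172 None
178 (np.int64(287), np.int64(294), 8)
184 None
190 (np.int64(284), np.int64(300), 17)
196 None
202 None
208 None
214 (np.int64(325), np.int64(331), 7)
220 (np.int64(240), np.int64(325), 81)
hook tip [289.37010489 175.64008053] ring top pred [289.08461102 168.25929713] blade bottom [294.33249185 196.18614818]
```

```bash
python3 -c "
from cell import robot
print(robot.hand_in())"
```

```text
the job is handed in; nothing more can be done
None
```

The paddle is hanging still on the hook with the door fully over to the left, and I handed the job in at about 22 s; I saw no sign of roof contact, but the gripper met a brief sideways force of about 7 N as it backed out (cause not found, and the door had not moved).

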